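# Fetch the drum wheel from behind the tall stock and fit it to the wet grinder

### The job

Fit the small drum wheel, which sits at the back of the plywood board hemmed in by the nail tin, the paste jar and the rubbing stone, to the wet grinder: first move those three out of the way and stand them all on the sawn slate slab, then slip the wheel over the grinder's upright spindle so that it sits flat on the flange. Finally stand the tin, the jar and the stone back on the board, each exactly where it stood before. Do not knock any of the three over, and leave the lock nut and the small carton on the board where they lie.

Things in the scene. Friction and masses are not known exactly. Their poses are not given: they have to be found in the camera images.
- tin: tin of slate nails: plain bare-steel cylinder, closed, 60 mm diameter, 120 mm high, about 0.5 kg, standing on the board. Origin at the centre of its underside, z up. It stands in front of the wheel or at one side of it; which of the three tall things has which place changes from start to start. Its place at the start is where it must stand again at the end.
- jar: jar of polishing paste: white plastic cylinder with a black ribbed screw lid, 58 mm diameter over lid and body, 112 mm high, about 0.35 kg, standing on the board. Origin at the centre of its underside, z up. Its place at the start is where it must stand again at the end.
- stone: rubbing stone: dark grey square silicon-carbide block standing on end, 56 x 56 mm, 115 mm high, about 0.6 kg. Origin at the centre of its underside, z up, x and y square to its side faces. Its place at the start is where it must stand again at the end (which face looks forward does not matter).
- wheel: drum wheel to be fitted: low steel ring with dark segments round its rim, 50 mm diameter, 38 mm high, bore 24 mm right through, 0.28 kg. Origin at the centre of its underside, z up along the bore. It sits at the back of the board; the three tall things stand about 60 mm from it, centre to centre: one in front, one on either side. With them gone it can be gripped across its diameter from above.
- board: plywood store board, fixed: base 150 mm (its x) by 260 mm (its y), top 12 mm above the bench; the tall things and the wheel stand on it. A back upstand, its face 53 mm behind the wheel's place (+x), rises to 60 mm above the bench; low cheeks at both ends to 26 mm. Origin on the bench, under the wheel's place at the start; x points to the upstand, y along the board.
- slab: set-down place: flat sawn slab of grey slate, fixed on the bench left or right of the board (the grinder is on the other side), 240 mm (its x) by 220 mm (its y), 10 mm thick. Origin at the centre of its underside on the bench; its upper face is at z = 10 mm. A thing stands on it when its own centre is over the slab and its foot rests on it.
- spindle (a point): centre of the upper face of the wet grinder's flange (40 mm diameter), 110 mm above the bench, z up: the wheel's underside belongs here. The fixed spindle, 14 mm diameter, stands 24 mm above it, its top 8 mm tapered to 6 mm. The gear head lies below; behind it (+x, away from the robot) an angle plate 110 mm wide stands 45 to 59 mm from the spindle axis, its top 5 mm above the flange's face.
- nut: bystander: dark steel lock nut, a flat disc 38 mm in diameter and 11 mm high, lying in a front corner of the board. Origin at the centre of its underside. Leave it.
- carton: bystander: small cardboard carton, 60 x 42 mm, 34 mm high, standing in the other front corner of the board. Origin at the centre of its underside. Leave it.
Not all that is in view belongs to the job. What is shaped like the stone but turquoise or yellow is not meant.

How it is judged:
On the way, in this order (a step that is already met when the one before it is completed fails the run):
1. the tin, the jar and the stone all stand upright on the slate slab (x of tin in the frame of slab between -0.12 and 0.12 m and y of tin in the frame of slab between -0.11 and 0.11 m and z of tin in the frame of slab between 0.005 and 0.014 m and angle between each of tin, jar, stone's own z axis and vertical below 0.1 rad and linear speed of each of tin, jar, stone below 0.03 m/s and x of jar in the frame of slab between -0.12 and 0.12 m and y of jar in the frame of slab between -0.11 and 0.11 m and z of jar in the frame of slab between 0.005 and 0.014 m and x of stone in the frame of slab between -0.12 and 0.12 m and y of stone in the frame of slab between -0.11 and 0.11 m and z of stone in the frame of slab between 0.005 and 0.014 m), for 0.2 s.
2. the wheel sits flat on the grinder's flange, over the spindle (horizontal distance between wheel and spindle below 0.008 m and z of wheel in the frame of spindle between -0.003 and 0.003 m and angle between wheel's own z axis and vertical below 0.06 rad), for 0.2 s.
At the end, for the whole second after the job is handed in: The wheel sits on the spindle, its underside within 3 mm of the flange's face, level and within 8 mm of the spindle axis; the tin, the jar and the stone each stand upright on the board within 15 mm of where each stood at the start; all released and at rest (all of step 2 and distance of each of tin, jar, stone from where it was at the start of the episode below 0.015 m and angle between each of tin, jar, stone's own z axis and vertical below 0.1 rad and linear speed of each of tin, jar, stone, wheel below 0.02 m/s); the robot touches nothing.
It fails at once if the tin, the jar or the stone is knocked over (angle between any of tin, jar, stone's own z axis and vertical above 0.6 rad).
It fails at once if the lock nut or the carton on the board is disturbed (moved more than 20 mm) (distance of any of nut, carton from where it was at the start of the episode above 0.02 m).
It also fails if it takes over 141 s, if anything falls off the work surface, if the arm or the gripper's body presses on something with over 40 N, if the wrist force passes 120 N, or if a joint passes its speed limit or range.

### The arm

A 6-joint arm with a two-finger parallel gripper is mounted at the origin on the work surface. World frame = base frame: x ahead of the robot, y to its left, z up, the work surface at z = 0. Lengths are in m, angles in rad, forces in N, time in s.
With the tool pointing down it reaches from about 0.375 to 0.975 m from the base axis. Payload 3.8 kg.
Tool frame: the origin (TCP) lies midway between the tips of the shut fingers; the grasp point (between the pads) lies 19 mm behind it; z points along the fingers, y is the line along which they close (so a half turn about z gives the same grasp; the last joint's range is limited). The gripper opens to 85 mm and grips with 20 to 120 N. Pads are 22 mm wide; open, the fingers measure 114 mm over their backs; the gripper's body (76 mm by 85 mm) begins 54 mm behind the grasp point. The pads swing forward as they close: fully open they stand 13 mm farther back than shut.
Start: joints at [-1.229, 0.264, 1.604, -0, 1.274, -0.037], TCP at [0.25, -0.627, 0.231] pointing down, gripper open.
Joint ranges: [-2.63, 2.63], [-0.94, 2.18], [0.31, 2.57], [-1.31, 4.45], [0, 2.66], [-2.55, 2.55]. Speed limits (rad/s): [2.57, 2.57, 3.14, 3.14, 3.14, 3.14].

### API

Orientations are given as a rotation vector (axis times angle).
In Python, from workcell import bot, cams gives the robot as it stands.
- The arm moves only by the tool play_rows, never from a script. Its argument "rows" is a list of rows, each a list of 2 entries, a list of its own where there are three numbers: the shift along the tool's x, y, z scaled (see below), then the turn, a rotation vector about the tool's x, y, z scaled (see below). A call has 1 to 20 rows; each row is the pose to reach, as a shift and turn from the pose commanded when the call began, along the tool's axes at that moment; what a row does not reach only later rows make up. The controller multiplies each number of a shift by 250 mm and each number of a turn by 45 degrees. A row lasts 1/12 s, in which the tool goes at most 41.7 mm and 7.16 degrees, less where a joint would pass 70% of its speed; a pose out of reach is approached as far as the arm can. A call with a number of a shift or a turn outside -1 to 1 is refused whole. A call with a gripper value outside its range is refused whole. "claw" is the opening, from -1 (shut) to 1 (fully open), set as the call begins (left out, the last holds). The fingers move at their own pace and stop on an object; "newtons" is the grip in N (left out, the last holds). Time passes only in rows, so rows that repeat a pose let the fingers close. It gives the time, the measured TCP pose, the force, the opening and the grip force at its end, in the units of the state.
- bot.read_state(): the state, without advancing time (a new reading comes with each control period).
- cams.read_camera(name): name is "side" or "top" or "wrist"; returns a dict with "image" (420x560x3 uint8, red, green, blue), "K" (3x3 intrinsics, pixels), "T" (4x4, takes a point from camera to world coordinates); the wrist camera has in their place "mount" (4x4, takes a point from camera to tool coordinates, whose origin is the TCP and whose axes are the flange's). Camera axes: x right, y down, z forward; pixel columns grow to the right and rows downward; lengths in m; the calibration is good to about 2 mm. The wrist camera is an equidistant fisheye: a pixel r from the principal point sees the ray r / f radians off the axis. A picture is of the moment at which its call begins: read the wrist's pose just before it. There is no depth.
- bot.finish_job(): hands the job in; it is judged then, once.
The state is a dict: "time": time; "q": joint angles; "joint_vel": joint speeds; "joint_torque": joint torques, N m; "tool_pos": TCP position; "tcp_rot": TCP orientation; "wrist_force": force on the tool from outside, world axes, zero at the start; "torque": the same for the moment, N m; "width": opening from 0.0 (shut) to 1.0 (fully open); "grip_force": force on a finger pad.
Only numpy, scipy, OpenCV 4.12 (cv2) and the standard library are available. Lean on these libraries where they do the work, as an engineer would, in place of code of your own. Each camera call takes 0.05 s, during which the arm holds its last target. There are 200 camera calls.

## Working session

There is one attempt and no reset: what is moved stays moved. The work goes in short steps, Python scripts to look and compute and a tool call to move; the robot and the scene stay as the last step left them, time stands still between calls to the robot, and variables do not carry over. Pictures are saved under pics/ and viewed, at most 14 in all, crops included, and the job is handed in when it is done.

Besides the shell and the picture viewer there is one more tool, called after ">>>" in YAML: its name, and indented under it one key for each argument. play_rows: Moves the arm, as the interface text tells. Its arguments: {"type":"object","properties":{"rows":{"type":"array","items":{"type":"array"}},"claw":{"type":"number"},"newtons":{"type":"number"}},"required":["rows"]}

```bash
mkdir -p pics; ls; cat > h.py <<'E'
import numpy as np, cv2
from scipy.spatial.transform import Rotation as R
from workcell import bot, cams
def snap(n,f):
    c=cams.read_camera(n); cv2.imwrite('pics/'+f,c['image'][:,:,::-1]); return c
def ray(c,uv):
    K=c['K'];T=c['T'];d=T[:3,:3]@np.linalg.solve(K,[uv[0],uv[1],1]);return T[:3,3],d
def onz(c,uv,z):
    o,d=ray(c,uv);return o+d*(z-o[2])/d[2]
def proj(c,p):
    T=c['T'];q=c['K']@(T[:3,:3].T@(np.array(p)-T[:3,3]));return q[:2]/q[2]
def tri(c1,u1,c2,u2):
    o1,d1=ray(c1,u1);o2,d2=ray(c2,u2);A=np.c_[d1,-d2];s=np.linalg.lstsq(A,o2-o1,rcond=None)[0]
    a=o1+s[0]*d1;b=o2+s[1]*d2;return (a+b)/2,np.linalg.norm(a-b)
E
python3 - <<'E'
from h import *
print(bot.read_state())
for n in('side','top'):
    c=snap(n,n+'0.png');print(n,c['K'],c['T'])
w=snap('wrist','wrist0.png');print(w['K'] if 'K' in w else '',w['mount'])
E
```

```text
pics
{'time': 0.0, 'q': array([-1.22892630e+00,  2.64776288e-01,  1.60539024e+00,  5.70597361e-06,
        1.27367136e+00, -3.69039038e-02]), 'joint_vel': array([-3.42938389e-05, -2.13607471e-03, -2.52785442e-04, -8.53813220e-05,
        2.50884505e-03, -2.46560416e-03]), 'joint_torque': array([-2.85460419e-04, -5.15112269e+01, -3.67309177e+01, -5.21124025e-05,
        1.30571725e-02,  7.18344424e-07]), 'tool_pos': array([ 0.24935534, -0.62646808,  0.22993765]), 'tcp_rot': array([-3.08324057e+00, -5.91005831e-01,  5.26857058e-04]), 'wrist_force': array([-0.26791347,  0.1664752 , -0.27262785]), 'torque': array([-0.02247985,  0.03059146, -0.00495511]), 'grip_force': 0.0, 'width': 0.9961108907531866}
side [[424.32843771   0.         274.20219214]
 [  0.         424.32843771 208.44148891]
 [  0.           0.           1.        ]] [[ 0.88381394 -0.3453942   0.31555629  0.2780633 ]
 [-0.46780016 -0.6610884   0.5866218  -0.48626809]
 [ 0.00599484 -0.66608181 -0.7458546   0.75482137]
 [ 0.          0.          0.          1.        ]]
top [[494.12321061   0.         282.88564043]
 [  0.         494.12321061 199.43537749]
 [  0.           0.           1.        ]] [[-0.01488194 -0.99474207  0.1013249   0.44349774]
 [-0.99987948  0.01525343  0.00289248  0.00174575]
 [-0.00442282 -0.10126964 -0.99484918  1.2263233 ]
 [ 0.          0.          0.          1.        ]]
[[325.1922621    0.         274.94903489]
 [  0.         325.1922621  205.99785641]
 [  0.           0.           1.        ]] [[ 2.53535314e-04 -9.59932769e-01 -2.80230287e-01  7.03311401e-02]
 [ 9.99999362e-01  5.51930703e-04 -9.85907765e-04  2.83085004e-04]
 [ 1.10107287e-03 -2.80229858e-01  9.59932297e-01 -1.40907781e-01]
 [ 0.00000000e+00  0.00000000e+00  0.00000000e+00  1.00000000e+00]]
```

View pics/side0.png

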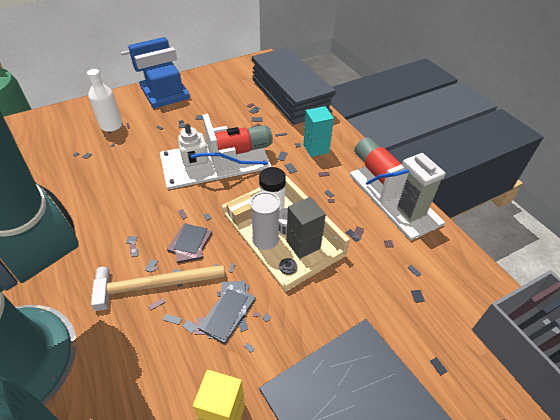

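View pics/top0.png

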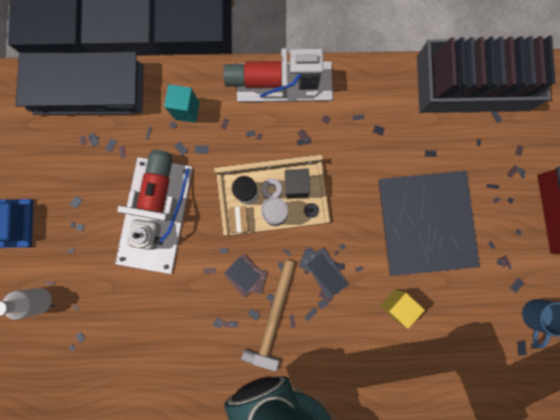

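The side view shows the tin (265,220), the jar (272,195), the stone (305,228) and the nut (288,266). The top view shows the jar (245,189), wheel (271,188), stone (297,183), tin (275,211), nut (311,211), carton (240,222), slab (429,223) and spindle (140,235).

Stone candidates in the top view are the dark grey block (297,183), the turquoise block (181,103) and the yellow block (405,309). Only the dark grey one, standing on the board, fits.

Next I'll take an enlarged crop to confirm.

```bash
python3 - <<'E'
from h import *
t=cv2.imread('pics/top0.png')
a=cv2.resize(t[145:245,205:340],None,fx=4,fy=4,interpolation=cv2.INTER_CUBIC)
cv2.imwrite('pics/crop0.png',a)
t=cams.read_camera('top')
for n,u,z in [('jar',(245,189),.124),('wheel',(271,188),.05),('stone',(297,183),.127),('tin',(275,211),.132),('nut',(311,211),.023),('carton',(240,222),.046),('slab',(429,223),.01),('spin',(139,235),.134)]:
    print(n,onz(t,u,z).round(3))
hsv=cv2.cvtColor(t['image'],cv2.COLOR_RGB2HSV)
for p in [(400,200),(440,250),(380,250),(500,250)]: print(p,t['image'][p[1],p[0]],hsv[p[1],p[0]])
print(R.from_rotvec(bot.read_state()['tcp_rot']).as_matrix().round(3))
E
```

```text
jar [0.581 0.09  0.124]
wheel [0.591 0.033 0.05 ]
stone [ 0.592 -0.027  0.127]
tin [0.529 0.023 0.132]
nut [ 0.537 -0.063  0.023]
carton [0.511 0.109 0.046]
slab [ 0.504 -0.353  0.01 ]
spin [0.481 0.324 0.134]
(400, 200) [74 77 86] [113  36  86]
(440, 250) [73 75 84] [115  33  84]
(380, 250) [132  89  59] [ 12 141 132]
(500, 250) [133  89  57] [ 13 146 133]
[[ 0.929  0.37  -0.001]
 [ 0.37  -0.929  0.001]
 [ 0.    -0.001 -1.   ]]
```

View pics/crop0.png

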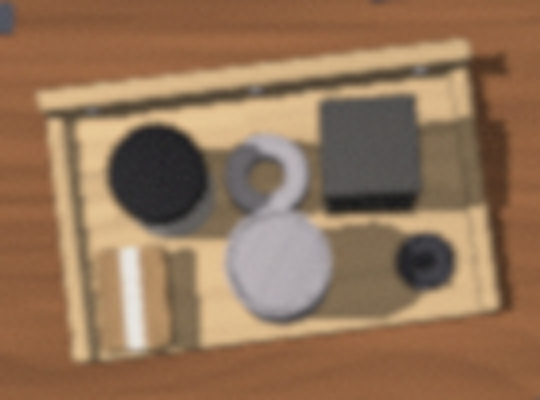

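The crop shows the jar (158,175), wheel (267,175), stone (368,150), tin (280,262), nut (425,260) and carton (135,300), all on the board. The dark grey block is the right stone. Next I'll move the wrist camera over the board.

```bash
cat >> h.py <<'E'
def Rd(yaw):
    c,s=np.cos(np.radians(yaw)),np.sin(np.radians(yaw));return np.array([[c,s,0],[s,-c,0],[0,0,-1.]])
def go(*tgts):
    "print shift/turn units for a chain of targets (x,y,z,yaw), each its own call"
    s=bot.read_state();p=s['tool_pos'];M=R.from_rotvec(s['tcp_rot']).as_matrix()
    for t in tgts:
        q=np.array(t[:3]);N=Rd(t[3]);d=M.T@(q-p)/.25;r=R.from_matrix(M.T@N).as_rotvec()/np.radians(45)
        print('->',t,'shift',d.round(3),'turn',r.round(3),'rows',int(np.ceil(max(np.linalg.norm(d)*6,np.linalg.norm(r)*45/7.16))))
        p,M=q,N
E
python3 - <<'E'
from h import *
go((.35,-.4,.27,14),(.43,-.16,.3,7),(.53,.03,.3,7))
E
```

```text
-> (0.35, -0.4, 0.27, 14) shift [ 0.709 -0.694 -0.157] turn [-0.002  0.     0.171] rows 7
-> (0.43, -0.16, 0.3, 7) shift [ 0.543 -0.854 -0.12 ] turn [0.    0.    0.156] rows 7
-> (0.53, 0.03, 0.3, 7) shift [ 0.49  -0.706  0.   ] turn [0. 0. 0.] rows 6
```

>>> play_rows:
  rows:
    - [[0.71, -0.69, -0.16], [0, 0, 0.17]]
    - [[0.71, -0.69, -0.16], [0, 0, 0.17]]
    - [[0.71, -0.69, -0.16], [0, 0, 0.17]]
    - [[0.71, -0.69, -0.16], [0, 0, 0.17]]
    - [[0.71, -0.69, -0.16], [0, 0, 0.17]]
    - [[0.71, -0.69, -0.16], [0, 0, 0.17]]
    - [[0.71, -0.69, -0.16], [0, 0, 0.17]]
  claw: 1
  newtons: 60

```text
time: 0.78
tool_pos: [0.3534, -0.3959, 0.2729]
tcp_rot: [-3.116, -0.391, -0.005]
wrist_force: [0.4, 0.2, 0.2]
width: 0.999
grip_force: 0.0
```

>>> play_rows:
  rows:
    - [[0.54, -0.85, -0.12], [0, 0, 0.156]]
    - [[0.54, -0.85, -0.12], [0, 0, 0.156]]
    - [[0.54, -0.85, -0.12], [0, 0, 0.156]]
    - [[0.54, -0.85, -0.12], [0, 0, 0.156]]
    - [[0.54, -0.85, -0.12], [0, 0, 0.156]]
    - [[0.54, -0.85, -0.12], [0, 0, 0.156]]
    - [[0.54, -0.85, -0.12], [0, 0, 0.156]]

```text
time: 1.37
tool_pos: [0.4318, -0.1573, 0.3024]
tcp_rot: [-3.133, -0.201, -0.005]
wrist_force: [0.1, -0.1, -0.1]
width: 0.997
grip_force: 0.0
```

>>> play_rows:
  rows:
    - [[0.49, -0.71, 0], [0, 0, 0]]
    - [[0.49, -0.71, 0], [0, 0, 0]]
    - [[0.49, -0.71, 0], [0, 0, 0]]
    - [[0.49, -0.71, 0], [0, 0, 0]]
    - [[0.49, -0.71, 0], [0, 0, 0]]
    - [[0.49, -0.71, 0], [0, 0, 0]]
    - [[0.49, -0.71, 0], [0, 0, 0]]
    - [[0.49, -0.71, 0], [0, 0, 0]]
    - [[0.49, -0.71, 0], [0, 0, 0]]

```text
time: 2.12
tool_pos: [0.5294, 0.0273, 0.301]
tcp_rot: [3.135, 0.191, -0.001]
wrist_force: [0.4, -0.2, 0.9]
width: 0.998
grip_force: 0.0
```

```bash
cat >> h.py <<'E'
import pickle
def wsnap(f):
    s=bot.read_state();c=cams.read_camera('wrist');cv2.imwrite('pics/'+f+'.png',c['image'][:,:,::-1])
    M=np.eye(4);M[:3,:3]=R.from_rotvec(s['tcp_rot']).as_matrix();M[:3,3]=s['tool_pos']
    c['T']=M@c['mount'];c['fish']=1;pickle.dump(c,open('pics/'+f+'.pkl','wb'));return c
def load(f): return pickle.load(open('pics/'+f+'.pkl','rb'))
def ray(c,uv):
    K=c['K'];T=c['T'];d=np.array([(uv[0]-K[0,2])/K[0,0],(uv[1]-K[1,2])/K[1,1],1])
    if 'fish' in c:
        r=np.hypot(d[0],d[1])+1e-12;d=np.array([d[0]/r*np.sin(r),d[1]/r*np.sin(r),np.cos(r)])
    return T[:3,3],T[:3,:3]@d
E
python3 - <<'E'
from h import *
c=wsnap('w1');print(c['T'].round(3))
E
```

```text
[[ 0.122 -0.952 -0.279  0.6  ]
 [-0.993 -0.117 -0.034  0.036]
 [-0.     0.281 -0.96   0.442]
 [ 0.     0.     0.     1.   ]]
```

View pics/w1.png

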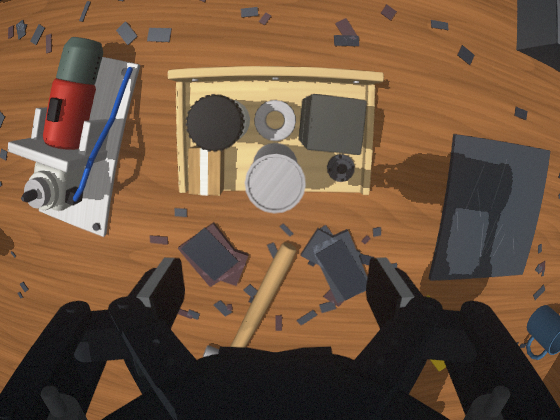

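The wrist view shows the tin top (276,183), jar lid (215,122), wheel (275,121), stone top (335,122), nut (341,168), carton (206,170), spindle (30,193) and slab (490,205). I'll take a second wrist place for stereo.

>>> play_rows:
  rows:
    - [[0, -0.5, 0], [0, 0, 0]]
    - [[0, -0.5, 0], [0, 0, 0]]
    - [[0, -0.5, 0], [0, 0, 0]]
    - [[0, -0.5, 0], [0, 0, 0]]
    - [[0, -0.5, 0], [0, 0, 0]]
    - [[0, -0.5, 0], [0, 0, 0]]

```text
time: 2.67
tool_pos: [0.5146, 0.1515, 0.3014]
tcp_rot: [3.135, 0.192, 0.0]
wrist_force: [-0.4, -0.3, -0.3]
width: 0.997
grip_force: 0.0
```

```bash
python3 - <<'E'
from h import *
c=wsnap('w2');print(c['T'].round(3))
E
```

```text
[[ 0.122 -0.953 -0.278  0.584]
 [-0.993 -0.117 -0.034  0.16 ]
 [ 0.     0.28  -0.96   0.442]
 [ 0.     0.     0.     1.   ]]
```

View pics/w2.png

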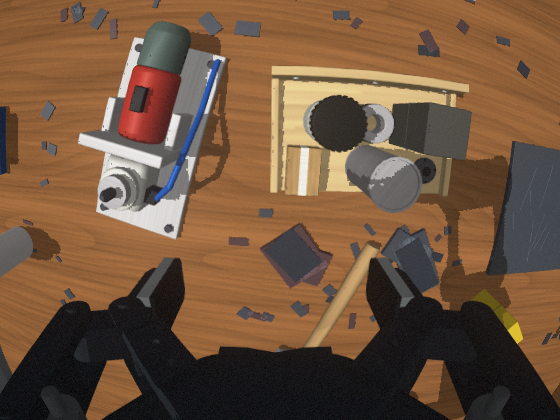

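The second view shows the tin top (391,187), lid (337,122), wheel (378,124), stone (435,130) and spindle tip (108,195). Next I'll segment the tops and enlarge them.

```bash
cat > seg.py <<'E'
from h import *
def ff(img,seed,tol):
    im=cv2.bilateralFilter(img,5,20,5);m=np.zeros((422,562),np.uint8)
    cv2.floodFill(im,m,seed,0,(tol,)*3,(tol,)*3,4|(255<<8)|cv2.FLOODFILL_MASK_ONLY|cv2.FLOODFILL_FIXED_RANGE)
    m=m[1:-1,1:-1];m=cv2.morphologyEx(m,cv2.MORPH_CLOSE,np.ones((5,5)));m=cv2.morphologyEx(m,cv2.MORPH_OPEN,np.ones((3,3)))
    k=max(cv2.findContours(m,0,1)[0],key=cv2.contourArea);return cv2.convexHull(k)[:,0,:].astype(float)
def fit(c,pts,z):
    P=np.array([onz(c,p,z)[:2] for p in pts]);A=np.c_[2*P,np.ones(len(P))];s=np.linalg.lstsq(A,(P**2).sum(1),rcond=None)[0]
    return s[:2],np.sqrt(s[2]+s[:2]@s[:2]),P
E
python3 - <<'E'
from seg import *
a,b=load('w1'),load('w2')
for n,u,v,tol,zs in [('tin',(276,183),(400,190),25,(.12,.132,.144)),('jar',(215,122),(337,122),22,(.112,.124,.136)),('stone',(330,120),(445,130),14,(.115,.127,.14))]:
    h1,h2=ff(a['image'],u,tol),ff(b['image'],v,tol)
    print(n,cv2.boundingRect(h1.astype(int)),cv2.boundingRect(h2.astype(int)))
    for z in zs:
        f1,f2=fit(a,h1,z),fit(b,h2,z);print(' ',z,f1[0].round(4),f1[1].round(4),f2[0].round(4),f2[1].round(4))
o=np.hstack([cv2.resize(c['image'][y:y+130,x:x+130],(400,400),interpolation=cv2.INTER_CUBIC) for c,x,y in[(a,250,60),(b,350,70)]])
o2=np.hstack([cv2.resize(c['image'][y:y+65,x:x+130],(400,200),interpolation=cv2.INTER_CUBIC) for c,x,y in[(a,5,160),(b,80,160)]])
cv2.imwrite('pics/crop1.png',np.vstack([o,o2])[:,:,::-1])
E
```

```text
tin (245, 154, 60, 59) (367, 164, 56, 49)
  0.12 [0.5294 0.0273] 0.0304 [0.5294 0.0235] 0.0308
  0.132 [0.532  0.0276] 0.0293 [0.5315 0.0286] 0.0296
  0.144 [0.5346 0.0279] 0.0281 [0.5335 0.0337] 0.0285
jar (186, 95, 59, 96) (310, 95, 57, 57)
  0.112 [0.5631 0.0923] 0.0435 [0.5841 0.0938] 0.0297
  0.124 [0.5644 0.0902] 0.0419 [0.5842 0.0962] 0.0286
  0.136 [0.5657 0.0882] 0.0403 [0.5842 0.0986] 0.0276
stone (307, 94, 60, 67) (424, 103, 47, 57)
  0.115 [ 0.5957 -0.0281] 0.0369 [ 0.5971 -0.0296] 0.0347
  0.127 [ 0.5959 -0.0257] 0.0356 [ 0.5967 -0.0227] 0.0334
  0.14 [ 0.596  -0.0232] 0.0341 [ 0.5962 -0.0152] 0.0321
```

View pics/crop1.png

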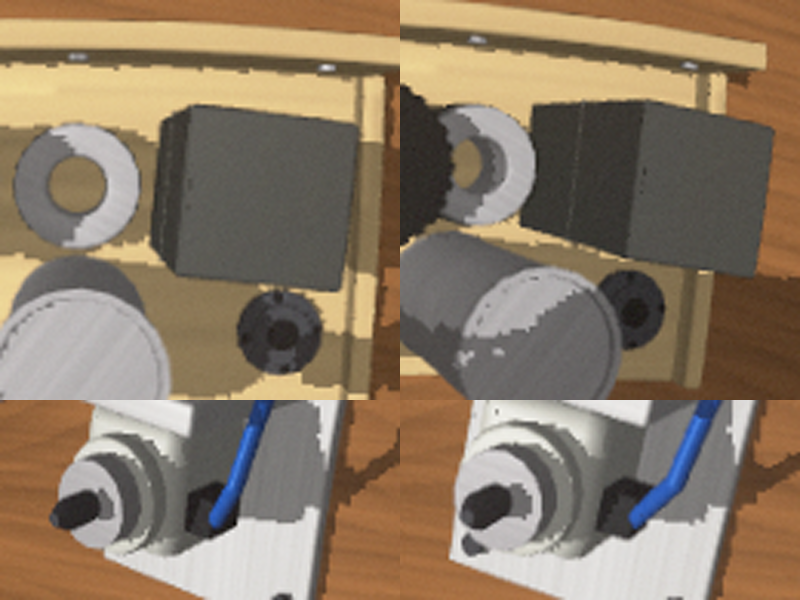

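```bash
python3 - <<'E'
from seg import *
a,b=load('w1'),load('w2');k=130/400
C1=np.array([(195,106),(357,125),(338,291),(177,276)])*k+(250,60);C2=np.array([(247,100),(373,128),(354,276),(230,257)])*k+(350,70)
P=[]
for u,v in zip(C1,C2):
    p,e=tri(a,u,b,v);P.append(p);print(p.round(4),round(e,4))
P=np.array(P);print('stone',P.mean(0).round(4),'yaw',[round(np.degrees(np.arctan2(*(d[[1,0]]))),1) for d in (P[0]-P[3],P[1]-P[2],)],[round(np.degrees(np.arctan2(-d[0],d[1])),1) for d in (P[0]-P[1],P[3]-P[2])])
for tol in (10,14,18):
    h1=ff(a['image'],(215,122),tol);h2=ff(b['image'],(337,122),tol)
    for z in (.115,.124): f1,f2=fit(a,h1,z),fit(b,h2,z);print(tol,z,f1[0].round(4),f1[1].round(4),f2[0].round(4),f2[1].round(4))
w=np.array((77,186))*k+(250,60)
print('wheel',onz(a,w,.05).round(4))
print('tip',tri(a,(23.5,199),b,(80+(465-400)*k,160+120*k)))
t=cams.read_camera('top')
m=cv2.inRange(cv2.cvtColor(t['image'],cv2.COLOR_RGB2HSV),(100,15,50),(130,60,120))
m=cv2.morphologyEx(m,cv2.MORPH_OPEN,np.ones((9,9)));n,l,st,ce=cv2.connectedComponentsWithStats(m);i=l[223,429];print(st[i],ce[i])
kk=max(cv2.findContours((l==i).astype(np.uint8),0,1)[0],key=cv2.contourArea);r=cv2.minAreaRect(kk);print(r,[onz(t,p,.01).round(3) for p in cv2.boxPoints(r)],onz(t,r[0],.01))
E
```

```text
[0.6231 0.001  0.1227] 0.0006
[ 0.6253 -0.0514  0.1248] 0.0001
[ 0.5711 -0.0529  0.1267] 0.0003
[ 5.686e-01 -1.000e-04  1.269e-01] 0.0006
stone [ 0.597  -0.0258  0.1253] yaw [np.float64(1.2), np.float64(1.6)] [np.float64(2.4), np.float64(2.7)]
10 0.115 [0.5838 0.0976] 0.0276 [0.5839 0.0947] 0.0292
10 0.124 [0.5843 0.0959] 0.0268 [0.5839 0.0965] 0.0284
14 0.115 [0.5835 0.0969] 0.0283 [0.5841 0.0944] 0.0294
14 0.124 [0.5839 0.0952] 0.0275 [0.5841 0.0962] 0.0286
18 0.115 [0.5678 0.0922] 0.0403 [0.5842 0.0945] 0.0294
18 0.124 [0.5687 0.0906] 0.0391 [0.5842 0.0963] 0.0286
wheel [0.5909 0.0345 0.05  ]
tip (array([0.47775707, 0.34150478, 0.12647085]), np.float64(0.0006758564202713116))
[ 381  173   96  101 8245] [428.31522135 222.88429351]
((428.57928466796875, 222.7134246826172), (95.63372039794922, 88.01393127441406), 83.6598129272461) [array([ 0.612, -0.235,  0.01 ]), array([ 0.633, -0.453,  0.01 ]), array([ 0.399, -0.467,  0.01 ]), array([ 0.378, -0.253,  0.01 ])] [ 0.50434868 -0.35212821  0.01      ]
```

The measurements are:
- Tin: (0.5315, 0.028), top about 0.13
- Jar: (0.584, 0.0955)
- Stone: (0.597, -0.026), yaw 2°
- Slab centre: (0.504, -0.352)

I'll pick the tin first.

```bash
cat >> h.py <<'E'
def seq(*tgts):
    "targets of ONE call, all relative to the present pose"
    for t in tgts: go(t)
E
python3 - <<'E'
from h import *
seq((.5315,.0278,.2,7),(.5315,.0278,.085,7))
print(bot.read_state()['q'])
E
```

```text
-> (0.5315, 0.0278, 0.2, 7) shift [0.007 0.497 0.406] turn [ 0.001 -0.    -0.002] rows 4
-> (0.5315, 0.0278, 0.085, 7) shift [0.007 0.497 0.866] turn [ 0.001 -0.    -0.002] rows 6
[ 2.39270347e-01 -3.63586305e-02  1.80808021e+00 -6.80314049e-04
  1.36980126e+00  1.68979101e+00]
```

>>> play_rows:
  rows:
    - [[0.007, 0.497, 0.2], [0, 0, 0]]
    - [[0.007, 0.497, 0.4], [0, 0, 0]]
    - [[0.007, 0.497, 0.4], [0, 0, 0]]
    - [[0.007, 0.497, 0.4], [0, 0, 0]]
    - [[0.007, 0.497, 0.4], [0, 0, 0]]
    - [[0.007, 0.497, 0.4], [0, 0, 0]]
    - [[0.007, 0.497, 0.5], [0, 0, 0]]
    - [[0.007, 0.497, 0.6], [0, 0, 0]]
    - [[0.007, 0.497, 0.7], [0, 0, 0]]
    - [[0.007, 0.497, 0.78], [0, 0, 0]]
    - [[0.007, 0.497, 0.84], [0, 0, 0]]
    - [[0.007, 0.497, 0.866], [0, 0, 0]]
    - [[0.007, 0.497, 0.866], [0, 0, 0]]
    - [[0.007, 0.497, 0.866], [0, 0, 0]]

```text
time: 3.93
tool_pos: [0.5327, 0.03, 0.0862]
tcp_rot: [-3.136, -0.193, -0.003]
wrist_force: [0.7, -0.1, -0.0]
width: 1.001
grip_force: 0.0
```

>>> play_rows:
  rows:
    - [[0, 0, 0], [0, 0, 0]]
    - [[0, 0, 0], [0, 0, 0]]
    - [[0, 0, 0], [0, 0, 0]]
    - [[0, 0, 0], [0, 0, 0]]
    - [[0, 0, 0], [0, 0, 0]]
    - [[0, 0, 0], [0, 0, 0]]
    - [[0, 0, 0], [0, 0, 0]]
    - [[0, 0, 0], [0, 0, 0]]
    - [[0, 0, 0], [0, 0, 0]]
    - [[0, 0, 0], [0, 0, 0]]
  claw: -1
  newtons: 60

```text
time: 4.77
tool_pos: [0.5332, 0.0296, 0.0868]
tcp_rot: [3.135, 0.193, 0.005]
wrist_force: [-0.1, -1.1, 5.6]
width: 0.678
grip_force: 63.1
```

```bash
python3 - <<'E'
from h import *
p=bot.read_state()['tool_pos'];print(p)
seq((p[0],p[1],p[2]+.15,7))
go((p[0],p[1],p[2]+.15,7),(.555,-.16,p[2]+.15,7),(.584,-.346,p[2]+.15,7),(.584,-.346,p[2]+.001,7))
E
```

```text
[0.53320316 0.02956517 0.08677587]
-> (np.float64(0.533203162333924), np.float64(0.029565171730628025), np.float64(0.23677586896183048), 7) shift [ 0.002  0.    -0.6  ] turn [ 0.001 -0.004  0.001] rows 4
-> (np.float64(0.533203162333924), np.float64(0.029565171730628025), np.float64(0.23677586896183048), 7) shift [ 0.002  0.    -0.6  ] turn [ 0.001 -0.004  0.001] rows 4
-> (0.555, -0.16, np.float64(0.23677586896183048), 7) shift [-0.006  0.763  0.   ] turn [0. 0. 0.] rows 5
-> (0.584, -0.346, np.float64(0.23677586896183048), 7) shift [0.024 0.753 0.   ] turn [0. 0. 0.] rows 5
-> (0.584, -0.346, np.float64(0.08777586896183048), 7) shift [0.    0.    0.596] turn [0. 0. 0.] rows 4
```

>>> play_rows:
  rows:
    - [[0, 0, -0.03], [0, 0, 0]]
    - [[0, 0, -0.08], [0, 0, 0]]
    - [[0, 0, -0.16], [0, 0, 0]]
    - [[0, 0, -0.26], [0, 0, 0]]
    - [[0, 0, -0.36], [0, 0, 0]]
    - [[0, 0, -0.46], [0, 0, 0]]
    - [[0, 0, -0.54], [0, 0, 0]]
    - [[0, 0, -0.58], [0, 0, 0]]
    - [[0, 0.02, -0.6], [0, 0, 0]]
    - [[0, 0.07, -0.6], [0, 0, 0]]
    - [[0, 0.15, -0.6], [0, 0, 0]]
    - [[0, 0.25, -0.6], [0, 0, 0]]
    - [[0, 0.35, -0.6], [0, 0, 0]]
    - [[0, 0.45, -0.6], [0, 0, 0]]
    - [[0, 0.55, -0.6], [0, 0, 0]]
    - [[0, 0.65, -0.6], [0, 0, 0]]
    - [[0, 0.75, -0.6], [0, 0, 0]]
    - [[0, 0.85, -0.6], [0, 0, 0]]
    - [[0, 0.93, -0.6], [0, 0, 0]]
    - [[0, 0.96, -0.6], [0, 0, 0]]

```text
time: 6.43
tool_pos: [0.5595, -0.2119, 0.232]
tcp_rot: [3.136, 0.189, -0.006]
wrist_force: [-0.4, 0.2, -3.3]
width: 0.678
grip_force: 65.0
```

```bash
python3 - <<'E'
from h import *
print(bot.read_state()['tool_pos'],bot.read_state()['width'])
go((.584,-.346,.237,7),(.584,-.346,.0855,7))
E
```

```text
[ 0.55946983 -0.21192974  0.23204178] 0.6782232542547089
-> (0.584, -0.346, 0.237, 7) shift [ 0.033  0.544 -0.02 ] turn [-0.     0.005 -0.003] rows 4
-> (0.584, -0.346, 0.0855, 7) shift [0.    0.    0.606] turn [0. 0. 0.] rows 4
```

>>> play_rows:
  rows:
    - [[0.01, 0.05, 0], [0, 0, 0]]
    - [[0.02, 0.13, 0], [0, 0, 0]]
    - [[0.03, 0.23, 0], [0, 0, 0]]
    - [[0.03, 0.33, 0], [0, 0, 0]]
    - [[0.03, 0.43, 0], [0, 0, 0]]
    - [[0.03, 0.51, 0], [0, 0, 0]]
    - [[0.03, 0.54, 0.03], [0, 0, 0]]
    - [[0.03, 0.54, 0.1], [0, 0, 0]]
    - [[0.03, 0.54, 0.2], [0, 0, 0]]
    - [[0.03, 0.54, 0.3], [0, 0, 0]]
    - [[0.03, 0.54, 0.4], [0, 0, 0]]
    - [[0.03, 0.54, 0.47], [0, 0, 0]]
    - [[0.03, 0.54, 0.52], [0, 0, 0]]
    - [[0.03, 0.54, 0.55], [0, 0, 0]]
    - [[0.03, 0.54, 0.55], [0, 0, 0]]
    - [[0.03, 0.54, 0.55], [0, 0, 0]]

```text
time: 7.77
tool_pos: [0.5852, -0.3413, 0.0974]
tcp_rot: [-3.135, -0.193, 0.0]
wrist_force: [-0.8, 0.4, -3.8]
width: 0.674
grip_force: 65.3
```

```bash
python3 - <<'E'
from h import *
s=bot.read_state();print(s['tool_pos'],s['wrist_force'])
go((s['tool_pos'][0],s['tool_pos'][1],.0855,7))
E
```

```text
[ 0.58516748 -0.34128151  0.09736681] [-0.7535483   0.41507993 -3.81634599]
-> (np.float64(0.5851674759374887), np.float64(-0.3412815068118376), 0.0855, 7) shift [-0.     0.     0.047] turn [-0.    -0.     0.001] rows 1
```

>>> play_rows:
  rows:
    - [[0, 0, 0.01], [0, 0, 0]]
    - [[0, 0, 0.02], [0, 0, 0]]
    - [[0, 0, 0.03], [0, 0, 0]]
    - [[0, 0, 0.04], [0, 0, 0]]
    - [[0, 0, 0.046], [0, 0, 0]]
    - [[0, 0, 0.046], [0, 0, 0]]
    - [[0, 0, 0.046], [0, 0, 0]]

```text
time: 8.35
tool_pos: [0.5848, -0.3414, 0.0856]
tcp_rot: [-3.135, -0.193, 0.0]
wrist_force: [0.0, -0.4, -4.1]
width: 0.68
grip_force: 65.3
```

>>> play_rows:
  rows:
    - [[0, 0, 0.004], [0, 0, 0]]
    - [[0, 0, 0.008], [0, 0, 0]]
    - [[0, 0, 0.008], [0, 0, 0]]
    - [[0, 0, 0.008], [0, 0, 0]]

```text
time: 8.68
tool_pos: [0.5853, -0.3416, 0.0848]
tcp_rot: [3.135, 0.193, 0.001]
wrist_force: [-1.3, 1.3, 3.2]
width: 0.682
grip_force: 65.9
```

>>> play_rows:
  rows:
    - [[0, 0, 0], [0, 0, 0]]
    - [[0, 0, 0], [0, 0, 0]]
    - [[0, 0, 0], [0, 0, 0]]
    - [[0, 0, 0], [0, 0, 0]]
    - [[0, 0, 0], [0, 0, 0]]
    - [[0, 0, -0.1], [0, 0, 0]]
    - [[0, 0, -0.2], [0, 0, 0]]
    - [[0, 0, -0.35], [0, 0, 0]]
    - [[0, 0, -0.5], [0, 0, 0]]
    - [[0, 0, -0.6], [0, 0, 0]]
    - [[0, 0, -0.6], [0, 0, 0]]
  claw: 1

```text
time: 9.6
tool_pos: [0.5885, -0.3437, 0.2427]
tcp_rot: [3.128, 0.192, 0.017]
wrist_force: [0.3, -0.5, 1.1]
width: 1.003
grip_force: 0.0
```

```bash
python3 - <<'E'
from h import *
p=bot.read_state()['tool_pos'];print(p)
go((.59,-.16,.235,4.5),(.597,-.0258,.235,2),(.597,-.0258,.082,2))
E
```

```text
[ 0.58851588 -0.34370863  0.24267399]
-> (0.59, -0.16, 0.235, 4.5) shift [ 0.096 -0.729  0.025] turn [ 0.011 -0.014  0.056] rows 5
-> (0.597, -0.0258, 0.235, 2) shift [ 0.07  -0.533  0.   ] turn [0.    0.    0.056] rows 4
-> (0.597, -0.0258, 0.082, 2) shift [0.    0.    0.612] turn [0. 0. 0.] rows 4
```

>>> play_rows:
  rows:
    - [[0.03, -0.15, 0], [0, 0, 0.06]]
    - [[0.05, -0.3, 0], [0, 0, 0.06]]
    - [[0.07, -0.45, 0], [0, 0, 0.06]]
    - [[0.09, -0.6, 0], [0, 0, 0.06]]
    - [[0.1, -0.73, 0], [0, 0, 0.06]]
    - [[0.1, -0.73, 0], [0, 0, 0.06]]

```text
time: 10.1
tool_pos: [0.5868, -0.1516, 0.2332]
tcp_rot: [-3.136, -0.125, 0.001]
wrist_force: [-0.4, -0.1, -0.6]
width: 1.0
grip_force: 0.0
```

>>> play_rows:
  rows:
    - [[0.03, -0.15, 0], [0, 0, 0.05]]
    - [[0.05, -0.3, 0], [0, 0, 0.05]]
    - [[0.07, -0.45, 0], [0, 0, 0.05]]
    - [[0.07, -0.53, 0], [0, 0, 0.05]]
    - [[0.07, -0.53, 0], [0, 0, 0.05]]
    - [[0.07, -0.53, 0], [0, 0, 0.05]]
    - [[0.07, -0.53, 0], [0, 0, 0.05]]

```text
time: 10.68
tool_pos: [0.5949, -0.0246, 0.2335]
tcp_rot: [3.14, 0.057, -0.0]
wrist_force: [-1.0, -1.4, -0.5]
width: 0.999
grip_force: 0.0
```

```bash
python3 - <<'E'
from h import *
p=bot.read_state()['tool_pos'];print(p)
seq((.597,-.0258,.16,2),(.597,-.0258,.080,2))
E
```

```text
[ 0.59485558 -0.02464869  0.23345616]
-> (0.597, -0.0258, 0.16, 2) shift [0.008 0.005 0.294] turn [0.001 0.    0.002] rows 2
-> (0.597, -0.0258, 0.08, 2) shift [0.009 0.004 0.614] turn [0.001 0.    0.002] rows 4
```

>>> play_rows:
  rows:
    - [[0.008, 0.004, 0.1], [0, 0, 0]]
    - [[0.008, 0.004, 0.2], [0, 0, 0]]
    - [[0.008, 0.004, 0.3], [0, 0, 0]]
    - [[0.008, 0.004, 0.4], [0, 0, 0]]
    - [[0.008, 0.004, 0.5], [0, 0, 0]]
    - [[0.008, 0.004, 0.57], [0, 0, 0]]
    - [[0.008, 0.004, 0.6], [0, 0, 0]]
    - [[0.008, 0.004, 0.614], [0, 0, 0]]
    - [[0.008, 0.004, 0.614], [0, 0, 0]]
    - [[0.008, 0.004, 0.614], [0, 0, 0]]
    - [[0.008, 0.004, 0.614], [0, 0, 0]]

```text
time: 11.6
tool_pos: [0.5983, -0.0252, 0.082]
tcp_rot: [3.141, 0.057, 0.005]
wrist_force: [-0.4, 0.1, 0.1]
width: 1.004
grip_force: 0.0
```

>>> play_rows:
  rows:
    - [[0, 0, 0], [0, 0, 0]]
    - [[0, 0, 0], [0, 0, 0]]
    - [[0, 0, 0], [0, 0, 0]]
    - [[0, 0, 0], [0, 0, 0]]
    - [[0, 0, 0], [0, 0, 0]]
    - [[0, 0, 0], [0, 0, 0]]
    - [[0, 0, 0], [0, 0, 0]]
    - [[0, 0, 0], [0, 0, 0]]
    - [[0, 0, 0], [0, 0, 0]]
    - [[0, 0, 0], [0, 0, 0]]
  claw: -1

```text
time: 12.43
tool_pos: [0.5978, -0.0249, 0.0815]
tcp_rot: [3.141, 0.057, 0.003]
wrist_force: [-0.5, -1.6, 5.5]
width: 0.648
grip_force: 65.2
```

```bash
python3 - <<'E'
from h import *
p=bot.read_state()['tool_pos'];print(p)
h=p[2]+.15
go((p[0],p[1],h,2),(.55,-.19,h,2),(.504,-.348,h,2),(.504,-.348,p[2]-.002,2))
E
```

```text
[ 0.59782321 -0.02494618  0.08147372]
-> (np.float64(0.5978232072889444), np.float64(-0.024946183729859198), np.float64(0.23147372054555201), 2) shift [ 0.001  0.    -0.6  ] turn [ 0.001 -0.002  0.002] rows 4
-> (0.55, -0.19, np.float64(0.23147372054555201), 2) shift [-0.214  0.653  0.   ] turn [0. 0. 0.] rows 5
-> (0.504, -0.348, np.float64(0.23147372054555201), 2) shift [-0.206  0.625  0.   ] turn [0. 0. 0.] rows 4
-> (0.504, -0.348, np.float64(0.07947372054555202), 2) shift [0.    0.    0.608] turn [0. 0. 0.] rows 4
```

>>> play_rows:
  rows:
    - [[0, 0, -0.03], [0, 0, 0]]
    - [[0, 0, -0.08], [0, 0, 0]]
    - [[0, 0, -0.16], [0, 0, 0]]
    - [[0, 0, -0.26], [0, 0, 0]]
    - [[0, 0, -0.36], [0, 0, 0]]
    - [[0, 0, -0.46], [0, 0, 0]]
    - [[0, 0, -0.54], [0, 0, 0]]
    - [[0, 0, -0.6], [0, 0, 0]]
    - [[-0.01, 0.03, -0.62], [0, 0, 0]]
    - [[-0.03, 0.1, -0.62], [0, 0, 0]]
    - [[-0.06, 0.19, -0.62], [0, 0, 0]]
    - [[-0.1, 0.3, -0.62], [0, 0, 0]]
    - [[-0.13, 0.4, -0.62], [0, 0, 0]]
    - [[-0.16, 0.5, -0.62], [0, 0, 0]]
    - [[-0.2, 0.6, -0.62], [0, 0, 0]]
    - [[-0.23, 0.7, -0.62], [0, 0, 0]]
    - [[-0.26, 0.8, -0.62], [0, 0, 0]]
    - [[-0.29, 0.89, -0.62], [0, 0, 0]]
    - [[-0.31, 0.95, -0.62], [0, 0, 0]]
    - [[-0.32, 0.97, -0.62], [0, 0, 0]]

```text
time: 14.1
tool_pos: [0.5236, -0.2723, 0.2337]
tcp_rot: [-3.141, -0.053, 0.005]
wrist_force: [0.1, 0.0, -5.5]
width: 0.648
grip_force: 64.9
```

```bash
python3 - <<'E'
from h import *
p=bot.read_state()['tool_pos'];print(p)
go((.504,-.348,p[2],2));go((.504,-.348,.0805,2))
E
```

```text
[ 0.52355618 -0.27230945  0.23371419]
-> (0.504, -0.348, np.float64(0.23371419206402627), 2) shift [-0.088  0.3    0.   ] turn [-0.     0.004 -0.001] rows 2
-> (0.504, -0.348, 0.0805, 2) shift [-0.087  0.3    0.613] turn [-0.     0.004 -0.001] rows 5
```

>>> play_rows:
  rows:
    - [[-0.01, 0.04, 0], [0, 0, 0]]
    - [[-0.03, 0.11, 0], [0, 0, 0]]
    - [[-0.06, 0.2, 0], [0, 0, 0]]
    - [[-0.08, 0.27, 0.02], [0, 0, 0]]
    - [[-0.087, 0.3, 0.07], [0, 0, 0]]
    - [[-0.087, 0.3, 0.16], [0, 0, 0]]
    - [[-0.087, 0.3, 0.26], [0, 0, 0]]
    - [[-0.087, 0.3, 0.36], [0, 0, 0]]
    - [[-0.087, 0.3, 0.46], [0, 0, 0]]
    - [[-0.087, 0.3, 0.54], [0, 0, 0]]
    - [[-0.087, 0.3, 0.58], [0, 0, 0]]
    - [[-0.087, 0.3, 0.6], [0, 0, 0]]
    - [[-0.087, 0.3, 0.608], [0, 0, 0]]
    - [[-0.087, 0.3, 0.608], [0, 0, 0]]
    - [[-0.087, 0.3, 0.608], [0, 0, 0]]

```text
time: 15.35
tool_pos: [0.5079, -0.3463, 0.0848]
tcp_rot: [3.14, 0.057, 0.003]
wrist_force: [-0.2, -0.1, -4.1]
width: 0.646
grip_force: 65.1
```

Lower about 4–5 mm until contact.

>>> play_rows:
  rows:
    - [[0, 0, 0.008], [0, 0, 0]]
    - [[0, 0, 0.014], [0, 0, 0]]
    - [[0, 0, 0.018], [0, 0, 0]]
    - [[0, 0, 0.02], [0, 0, 0]]
    - [[0, 0, 0.02], [0, 0, 0]]
    - [[0, 0, 0.02], [0, 0, 0]]

```text
time: 15.85
tool_pos: [0.5073, -0.3462, 0.0795]
tcp_rot: [3.14, 0.057, 0.002]
wrist_force: [-1.1, 0.6, 3.4]
width: 0.649
grip_force: 65.8
```

>>> play_rows:
  rows:
    - [[0, 0, 0], [0, 0, 0]]
    - [[0, 0, 0], [0, 0, 0]]
    - [[0, 0, 0], [0, 0, 0]]
    - [[0, 0, 0], [0, 0, 0]]
    - [[0, 0, 0], [0, 0, 0]]
    - [[0, 0, -0.1], [0, 0, 0]]
    - [[0, 0, -0.2], [0, 0, 0]]
    - [[0, 0, -0.35], [0, 0, 0]]
    - [[0, 0, -0.5], [0, 0, 0]]
    - [[0, 0, -0.6], [0, 0, 0]]
    - [[0, 0, -0.6], [0, 0, 0]]
    - [[0, 0, -0.6], [0, 0, 0]]
  claw: 1

```text
time: 16.85
tool_pos: [0.5081, -0.3467, 0.2312]
tcp_rot: [3.138, 0.057, 0.007]
wrist_force: [-0.1, -0.2, 0.3]
width: 0.999
grip_force: 0.0
```

```bash
python3 - <<'E'
from h import *
p=bot.read_state()['tool_pos'];print(p)
go((.545,-.13,.23,5),(.584,.0955,.23,7),(.584,.0955,.077,7))
E
```

```text
[ 0.508128   -0.34670889  0.23118864]
-> (0.545, -0.13, 0.23, 5) shift [ 0.179 -0.861  0.003] turn [ 0.005 -0.005 -0.065] rows 6
-> (0.584, 0.0955, 0.23, 7) shift [ 0.234 -0.885  0.   ] turn [ 0.     0.    -0.044] rows 6
-> (0.584, 0.0955, 0.077, 7) shift [0.    0.    0.612] turn [0. 0. 0.] rows 4
```

>>> play_rows:
  rows:
    - [[0.03, -0.15, 0], [0, 0, -0.065]]
    - [[0.06, -0.3, 0], [0, 0, -0.065]]
    - [[0.1, -0.46, 0], [0, 0, -0.065]]
    - [[0.13, -0.62, 0], [0, 0, -0.065]]
    - [[0.16, -0.78, 0], [0, 0, -0.065]]
    - [[0.18, -0.86, 0], [0, 0, -0.065]]

```text
time: 17.35
tool_pos: [0.5425, -0.1249, 0.2258]
tcp_rot: [-3.135, -0.14, 0.006]
wrist_force: [-0.0, 0.4, -0.4]
width: 1.0
grip_force: 0.0
```

>>> play_rows:
  rows:
    - [[0.04, -0.15, 0], [0, 0, -0.044]]
    - [[0.08, -0.3, 0], [0, 0, -0.044]]
    - [[0.12, -0.46, 0], [0, 0, -0.044]]
    - [[0.16, -0.62, 0], [0, 0, -0.044]]
    - [[0.2, -0.78, 0], [0, 0, -0.044]]
    - [[0.234, -0.885, 0], [0, 0, -0.044]]
    - [[0.234, -0.885, 0], [0, 0, -0.044]]
    - [[0.234, -0.885, 0], [0, 0, -0.044]]
    - [[0.234, -0.885, 0], [0, 0, -0.044]]

```text
time: 18.1
tool_pos: [0.5818, 0.0959, 0.2264]
tcp_rot: [3.135, 0.192, -0.005]
wrist_force: [0.2, -0.1, -0.3]
width: 0.999
grip_force: 0.0
```

```bash
python3 - <<'E'
from h import *
p=bot.read_state()['tool_pos'];print(p)
go((.584,.0955,.077,7))
E
```

```text
[0.58179792 0.09588907 0.22640392]
-> (0.584, 0.0955, 0.077, 7) shift [0.011 0.002 0.598] turn [0.001 0.004 0.001] rows 4
```

>>> play_rows:
  rows:
    - [[0.008, 0.002, 0.1], [0, 0, 0]]
    - [[0.008, 0.002, 0.2], [0, 0, 0]]
    - [[0.008, 0.002, 0.3], [0, 0, 0]]
    - [[0.008, 0.002, 0.4], [0, 0, 0]]
    - [[0.008, 0.002, 0.48], [0, 0, 0]]
    - [[0.008, 0.002, 0.55], [0, 0, 0]]
    - [[0.008, 0.002, 0.58], [0, 0, 0]]
    - [[0.008, 0.002, 0.598], [0, 0, 0]]
    - [[0.008, 0.002, 0.598], [0, 0, 0]]
    - [[0.008, 0.002, 0.598], [0, 0, 0]]
    - [[0.008, 0.002, 0.598], [0, 0, 0]]

```text
time: 19.02
tool_pos: [0.5861, 0.0958, 0.0803]
tcp_rot: [-3.136, -0.191, -0.004]
wrist_force: [0.9, 0.3, 0.2]
width: 1.0
grip_force: 0.0
```

>>> play_rows:
  rows:
    - [[0, 0, 0], [0, 0, 0]]
    - [[0, 0, 0], [0, 0, 0]]
    - [[0, 0, 0], [0, 0, 0]]
    - [[0, 0, 0], [0, 0, 0]]
    - [[0, 0, 0], [0, 0, 0]]
    - [[0, 0, 0], [0, 0, 0]]
    - [[0, 0, 0], [0, 0, 0]]
    - [[0, 0, 0], [0, 0, 0]]
    - [[0, 0, 0], [0, 0, 0]]
    - [[0, 0, 0], [0, 0, 0]]
  claw: -1

```text
time: 19.85
tool_pos: [0.586, 0.0961, 0.0801]
tcp_rot: [3.136, 0.192, 0.004]
wrist_force: [0.1, -0.6, 5.4]
width: 0.667
grip_force: 64.1
```

```bash
python3 - <<'E'
from h import *
p=bot.read_state()['tool_pos'];print(p)
h=p[2]+.15
go((p[0],p[1],h,7),(.52,-.13,h,7),(.424,-.354,h,7))
E
```

```text
[0.58596068 0.09611152 0.08013959]
-> (np.float64(0.5859606789993631), np.float64(0.0961115196234974), np.float64(0.23013958538549784), 7) shift [ 0.001  0.    -0.6  ] turn [ 0.    -0.003 -0.   ] rows 4
-> (0.52, -0.13, np.float64(0.23013958538549784), 7) shift [-0.372  0.866  0.   ] turn [0. 0. 0.] rows 6
-> (0.424, -0.354, np.float64(0.23013958538549784), 7) shift [-0.49   0.843  0.   ] turn [0. 0. 0.] rows 6
```

>>> play_rows:
  rows:
    - [[0, 0, -0.03], [0, 0, 0]]
    - [[0, 0, -0.08], [0, 0, 0]]
    - [[0, 0, -0.16], [0, 0, 0]]
    - [[0, 0, -0.26], [0, 0, 0]]
    - [[0, 0, -0.36], [0, 0, 0]]
    - [[0, 0, -0.46], [0, 0, 0]]
    - [[0, 0, -0.54], [0, 0, 0]]
    - [[0, 0, -0.6], [0, 0, 0]]
    - [[-0.01, 0.03, -0.62], [0, 0, 0]]
    - [[-0.04, 0.1, -0.62], [0, 0, 0]]
    - [[-0.08, 0.19, -0.62], [0, 0, 0]]
    - [[-0.13, 0.3, -0.62], [0, 0, 0]]
    - [[-0.17, 0.4, -0.62], [0, 0, 0]]
    - [[-0.21, 0.5, -0.62], [0, 0, 0]]
    - [[-0.26, 0.6, -0.62], [0, 0, 0]]
    - [[-0.3, 0.7, -0.62], [0, 0, 0]]
    - [[-0.34, 0.8, -0.62], [0, 0, 0]]
    - [[-0.38, 0.88, -0.62], [0, 0, 0]]
    - [[-0.42, 0.94, -0.62], [0, 0, 0]]
    - [[-0.44, 0.97, -0.62], [0, 0, 0]]

```text
time: 21.52
tool_pos: [0.5031, -0.16, 0.2327]
tcp_rot: [-3.136, -0.188, 0.004]
wrist_force: [-0.4, 0.1, -2.3]
width: 0.67
grip_force: 64.6
```

```bash
python3 - <<'E'
from h import *
p=bot.read_state()['tool_pos'];print(p)
go((.424,-.354,p[2],7));go((.424,-.354,.081,7))
E
```

```text
[ 0.50309862 -0.16000741  0.23268912]
-> (0.424, -0.354, np.float64(0.23268912220934532), 7) shift [-0.407  0.733  0.001] turn [-0.     0.003 -0.003] rows 6
-> (0.424, -0.354, 0.081, 7) shift [-0.405  0.733  0.608] turn [-0.     0.003 -0.003] rows 7
```

>>> play_rows:
  rows:
    - [[-0.02, 0.04, 0], [0, 0, 0]]
    - [[-0.06, 0.11, 0], [0, 0, 0]]
    - [[-0.12, 0.22, 0], [0, 0, 0]]
    - [[-0.18, 0.33, 0], [0, 0, 0]]
    - [[-0.24, 0.44, 0], [0, 0, 0]]
    - [[-0.3, 0.55, 0], [0, 0, 0]]
    - [[-0.36, 0.65, 0], [0, 0, 0]]
    - [[-0.4, 0.72, 0], [0, 0, 0]]
    - [[-0.405, 0.733, 0.03], [0, 0, 0]]
    - [[-0.405, 0.733, 0.1], [0, 0, 0]]
    - [[-0.405, 0.733, 0.2], [0, 0, 0]]
    - [[-0.405, 0.733, 0.3], [0, 0, 0]]
    - [[-0.405, 0.733, 0.4], [0, 0, 0]]
    - [[-0.405, 0.733, 0.5], [0, 0, 0]]
    - [[-0.405, 0.733, 0.56], [0, 0, 0]]
    - [[-0.405, 0.733, 0.59], [0, 0, 0]]
    - [[-0.405, 0.733, 0.604], [0, 0, 0]]
    - [[-0.405, 0.733, 0.604], [0, 0, 0]]
    - [[-0.405, 0.733, 0.604], [0, 0, 0]]

```text
time: 23.1
tool_pos: [0.4279, -0.3526, 0.0837]
tcp_rot: [3.135, 0.192, 0.002]
wrist_force: [0.7, 0.2, -3.2]
width: 0.668
grip_force: 64.9
```

>>> play_rows:
  rows:
    - [[0, 0, 0.008], [0, 0, 0]]
    - [[0, 0, 0.014], [0, 0, 0]]
    - [[0, 0, 0.018], [0, 0, 0]]
    - [[0, 0, 0.021], [0, 0, 0]]
    - [[0, 0, 0.021], [0, 0, 0]]
    - [[0, 0, 0.021], [0, 0, 0]]

```text
time: 23.6
tool_pos: [0.4274, -0.3526, 0.0782]
tcp_rot: [3.135, 0.191, 0.001]
wrist_force: [-0.5, -0.3, 0.5]
width: 0.664
grip_force: 65.2
```

>>> play_rows:
  rows:
    - [[0, 0, 0], [0, 0, 0]]
    - [[0, 0, 0], [0, 0, 0]]
    - [[0, 0, 0], [0, 0, 0]]
    - [[0, 0, 0], [0, 0, 0]]
    - [[0, 0, 0], [0, 0, 0]]
    - [[0, 0, -0.1], [0, 0, 0]]
    - [[0, 0, -0.2], [0, 0, 0]]
    - [[0, 0, -0.35], [0, 0, 0]]
    - [[0, 0, -0.5], [0, 0, 0]]
    - [[0, 0, -0.6], [0, 0, 0]]
    - [[0, 0, -0.6], [0, 0, 0]]
    - [[0, 0, -0.6], [0, 0, 0]]
  claw: 1

```text
time: 24.6
tool_pos: [0.4282, -0.3533, 0.2301]
tcp_rot: [3.132, 0.191, 0.006]
wrist_force: [0.0, 0.3, -0.4]
width: 1.001
grip_force: 0.0
```

```bash
python3 - <<'E'
from h import *
p=bot.read_state()['tool_pos'];print(p)
go((.48,-.15,.23,7),(.53,.04,.23,7))
c=cams.read_camera('top')
cv2.imwrite('pics/top1.png',cv2.resize(c['image'][150:290,200:500],None,fx=2.6,fy=2.6)[:,:,::-1])
E
```

```text
[ 0.42820761 -0.35330973  0.23011948]
-> (0.48, -0.15, 0.23, 7) shift [ 0.305 -0.782 -0.002] turn [ 0.005 -0.004 -0.   ] rows 6
-> (0.53, 0.04, 0.23, 7) shift [ 0.291 -0.73   0.   ] turn [0. 0. 0.] rows 5
```

View pics/top1.png

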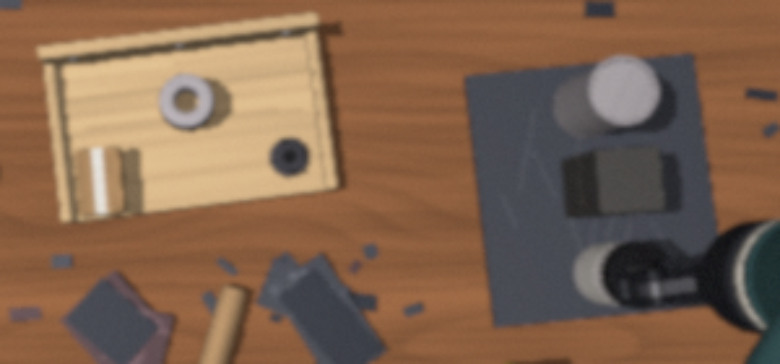

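The tin (623,90), stone (635,180) and jar (605,273) stand upright on the slab. The wheel (186,101), nut (289,156) and carton (100,180) are untouched on the board. I'll go to the wheel now.

>>> play_rows:
  rows:
    - [[0.05, -0.13, 0], [0, 0, 0]]
    - [[0.11, -0.28, 0], [0, 0, 0]]
    - [[0.17, -0.43, 0], [0, 0, 0]]
    - [[0.23, -0.58, 0], [0, 0, 0]]
    - [[0.28, -0.72, 0], [0, 0, 0]]
    - [[0.305, -0.782, 0], [0, 0, 0]]

```text
time: 25.15
tool_pos: [0.4776, -0.1446, 0.2247]
tcp_rot: [-3.132, -0.195, 0.007]
wrist_force: [0.1, -0.0, 0.2]
width: 1.001
grip_force: 0.0
```

>>> play_rows:
  rows:
    - [[0.06, -0.15, 0], [0, 0, 0]]
    - [[0.12, -0.3, 0], [0, 0, 0]]
    - [[0.18, -0.45, 0], [0, 0, 0]]
    - [[0.24, -0.6, 0], [0, 0, 0]]
    - [[0.29, -0.73, 0], [0, 0, 0]]
    - [[0.29, -0.73, 0], [0, 0, 0]]
    - [[0.29, -0.73, 0], [0, 0, 0]]
    - [[0.29, -0.73, 0], [0, 0, 0]]

```text
time: 25.82
tool_pos: [0.5274, 0.0408, 0.2254]
tcp_rot: [3.135, 0.193, -0.006]
wrist_force: [0.2, -0.1, 0.4]
width: 0.999
grip_force: 0.0
```

```bash
python3 - <<'E'
from seg import *
c=wsnap('w3');im=c['image']
# project wheel guess
print(c['T'][:3,3])
def pix(c,p):
    q=c['T'][:3,:3].T@(np.array(p)-c['T'][:3,3]);r=np.hypot(*q[:2]);th=np.arctan2(r,q[2]);return c['K'][:2,2]+c['K'][0,0]*th*q[:2]/r
u=pix(c,(.591,.0345,.05));v=pix(c,(.478,.341,.11));print(u,v)
def crop(u,s):
    x,y=int(u[0])-s//2,int(u[1])-s//2;x,y=max(x,0),max(y,0);print('org',x,y,s);return cv2.resize(im[y:y+s,x:x+s],(400,400),interpolation=cv2.INTER_CUBIC)
cv2.imwrite('pics/crop3.png',crop(u,100)[:,:,::-1])
E
```

```text
[0.59787072 0.04905392 0.36606381]
[289.28892111 121.16119056] [ -0.24922378 212.1577349 ]
org 239 71 100
```

View pics/crop3.png

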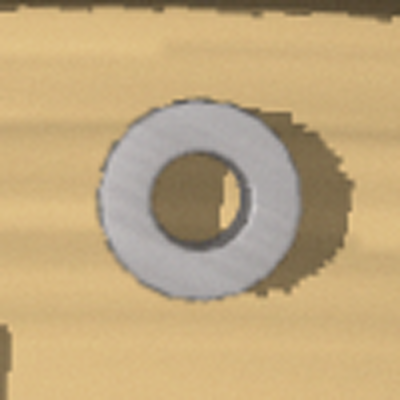

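The wheel is centred at crop (200,200), which is pixel (289,121). That confirms (0.591, 0.0345), and its apparent size gives a top at about 0.047.

```bash
python3 - <<'E'
from h import *
go((.591,.0345,.1,7));go((.591,.0345,.018,7))
E
```

```text
-> (0.591, 0.0345, 0.1, 7) shift [0.251 0.053 0.503] turn [ 0.     0.004 -0.001] rows 4
-> (0.591, 0.0345, 0.018, 7) shift [0.252 0.053 0.831] turn [ 0.     0.004 -0.001] rows 6
```

>>> play_rows:
  rows:
    - [[0.1, 0.03, 0.08], [0, 0, 0]]
    - [[0.2, 0.05, 0.2], [0, 0, 0]]
    - [[0.246, 0.051, 0.3], [0, 0, 0]]
    - [[0.246, 0.051, 0.42], [0, 0, 0]]
    - [[0.246, 0.051, 0.52], [0, 0, 0]]
    - [[0.246, 0.051, 0.62], [0, 0, 0]]
    - [[0.246, 0.051, 0.71], [0, 0, 0]]
    - [[0.246, 0.051, 0.78], [0, 0, 0]]
    - [[0.246, 0.051, 0.82], [0, 0, 0]]
    - [[0.246, 0.051, 0.835], [0, 0, 0]]
    - [[0.246, 0.051, 0.835], [0, 0, 0]]
    - [[0.246, 0.051, 0.835], [0, 0, 0]]
    - [[0.246, 0.051, 0.835], [0, 0, 0]]

```text
time: 26.95
tool_pos: [0.5926, 0.0355, 0.0204]
tcp_rot: [3.136, 0.191, 0.004]
wrist_force: [0.4, -0.1, -0.6]
width: 0.997
grip_force: 0.0
```

>>> play_rows:
  rows:
    - [[-0.006, 0.004, 0.01], [0, 0, 0]]
    - [[-0.006, 0.004, 0.01], [0, 0, 0]]
    - [[-0.006, 0.004, 0.01], [0, 0, 0]]

```text
time: 27.2
tool_pos: [0.5901, 0.0347, 0.0169]
tcp_rot: [3.136, 0.192, 0.001]
wrist_force: [0.1, 0.2, -1.2]
width: 1.003
grip_force: 0.0
```

>>> play_rows:
  rows:
    - [[0, 0, 0], [0, 0, 0]]
    - [[0, 0, 0], [0, 0, 0]]
    - [[0, 0, 0], [0, 0, 0]]
    - [[0, 0, 0], [0, 0, 0]]
    - [[0, 0, 0], [0, 0, 0]]
    - [[0, 0, 0], [0, 0, 0]]
    - [[0, 0, 0], [0, 0, 0]]
    - [[0, 0, 0], [0, 0, 0]]
    - [[0, 0, 0], [0, 0, 0]]
    - [[0, 0, 0], [0, 0, 0]]
    - [[0, 0, 0], [0, 0, 0]]
  claw: -1

```text
time: 28.12
tool_pos: [0.5904, 0.0348, 0.0168]
tcp_rot: [-3.136, -0.191, -0.001]
wrist_force: [-1.5, 0.7, 5.6]
width: 0.575
grip_force: 62.8
```

```bash
python3 - <<'E'
from h import *
p=bot.read_state()['tool_pos'];print(p)
go((p[0],p[1],.25,7),(.48,.2,.25,7))
E
```

```text
[0.59036222 0.03484663 0.01682298]
-> (np.float64(0.5903622222431283), np.float64(0.03484663084576401), 0.25, 7) shift [ 0.001 -0.    -0.933] turn [-0.    -0.001 -0.   ] rows 6
-> (0.48, 0.2, 0.25, 7) shift [-0.358 -0.709  0.   ] turn [0. 0. 0.] rows 5
```

>>> play_rows:
  rows:
    - [[0, 0, -0.03], [0, 0, 0]]
    - [[0, 0, -0.1], [0, 0, 0]]
    - [[0, 0, -0.2], [0, 0, 0]]
    - [[0, 0, -0.32], [0, 0, 0]]
    - [[0, 0, -0.46], [0, 0, 0]]
    - [[0, 0, -0.6], [0, 0, 0]]
    - [[0, 0, -0.74], [0, 0, 0]]
    - [[0, 0, -0.84], [0, 0, 0]]
    - [[0, 0, -0.91], [0, 0, 0]]
    - [[0, 0, -0.93], [0, 0, 0]]
    - [[-0.05, -0.1, -0.93], [0, 0, 0]]
    - [[-0.11, -0.22, -0.93], [0, 0, 0]]
    - [[-0.17, -0.34, -0.93], [0, 0, 0]]
    - [[-0.24, -0.48, -0.93], [0, 0, 0]]
    - [[-0.3, -0.6, -0.93], [0, 0, 0]]
    - [[-0.35, -0.69, -0.93], [0, 0, 0]]
    - [[-0.36, -0.71, -0.93], [0, 0, 0]]
    - [[-0.36, -0.71, -0.93], [0, 0, 0]]
    - [[-0.36, -0.71, -0.93], [0, 0, 0]]
    - [[-0.36, -0.71, -0.93], [0, 0, 0]]

```text
time: 29.78
tool_pos: [0.4792, 0.1989, 0.2479]
tcp_rot: [3.135, 0.19, -0.002]
wrist_force: [-0.0, 0.5, -3.3]
width: 0.574
grip_force: 62.9
```

```bash
python3 - <<'E'
from h import *
wsnap('w4');go((.43,.335,.25,7))
E
```

```text
-> (0.43, 0.335, 0.25, 7) shift [-0.131 -0.565 -0.008] turn [ 0.001  0.001 -0.002] rows 4
```

>>> play_rows:
  rows:
    - [[-0.03, -0.13, 0], [0, 0, 0]]
    - [[-0.06, -0.27, 0], [0, 0, 0]]
    - [[-0.1, -0.42, 0], [0, 0, 0]]
    - [[-0.13, -0.53, 0], [0, 0, 0]]
    - [[-0.13, -0.565, 0], [0, 0, 0]]
    - [[-0.13, -0.565, 0], [0, 0, 0]]
    - [[-0.13, -0.565, 0], [0, 0, 0]]
    - [[-0.13, -0.565, 0], [0, 0, 0]]

```text
time: 30.5
tool_pos: [0.4304, 0.3348, 0.2485]
tcp_rot: [3.135, 0.189, -0.0]
wrist_force: [0.7, 0.1, -2.7]
width: 0.571
grip_force: 63.3
```

```bash
python3 - <<'E'
from h import *
a=load('w4');b=wsnap('w5')
def pix(c,p):
    q=c['T'][:3,:3].T@(np.array(p)-c['T'][:3,3]);r=np.hypot(*q[:2]);th=np.arctan2(r,q[2]);return c['K'][:2,2]+c['K'][0,0]*th*q[:2]/r
o=[]
for c in(a,b):
    u=pix(c,(.478,.341,.115));x,y=int(u[0])-40,int(u[1])-40;x=max(x,0);print(u,x,y);o.append(cv2.resize(c['image'][y:y+80,x:x+80],(400,400),interpolation=cv2.INTER_CUBIC))
cv2.imwrite('pics/crop5.png',np.hstack(o)[:,:,::-1])
E
```

```text
[122.15267656 179.26912977] 82 139
[273.97533473 139.97126618] 233 99
```

View pics/crop5.png

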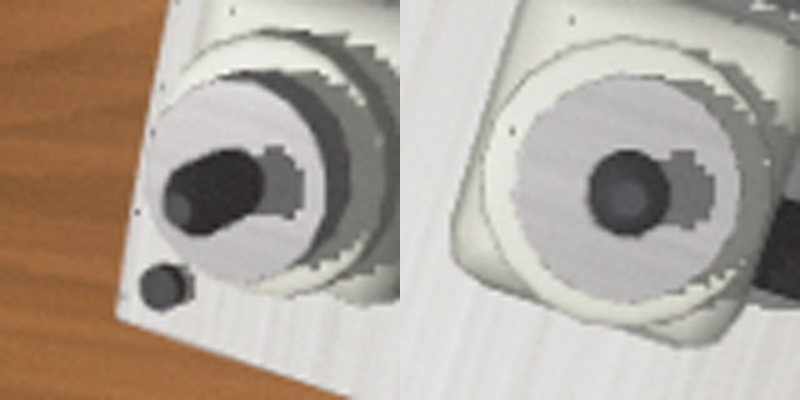

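View pics/w5.png

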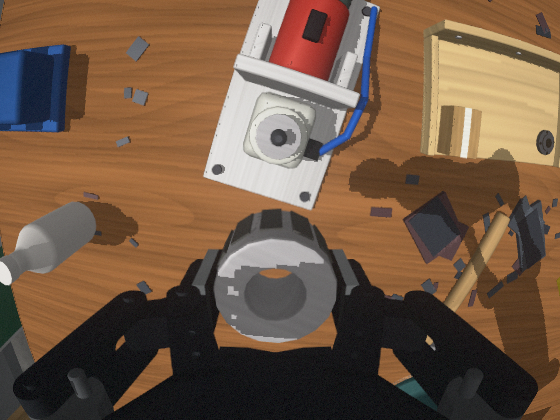

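The crop shows the spindle tip at (178,208) in the left crop and (629,200) in the right, with flange centres at (237,181) and (628,189). In the wrist picture the held wheel's upper ring is centred at about (275,290).

```bash
python3 - <<'E'
from h import *
a,b=load('w4'),load('w5')
print('tip',tri(a,(117.6,180.6),b,(278.8,139)));print('flange',tri(a,(129.4,175.2),b,(278.6,136.8)))
for z in(.110,): print(onz(a,(129.4,175.2),z),onz(b,(278.6,136.8),z))
print('tip@.134',onz(a,(117.6,180.6),.134),onz(b,(278.8,139),.134))
s=bot.read_state();print(s['tool_pos'])
im=cv2.cvtColor(b['image'],cv2.COLOR_RGB2GRAY)
print('wheel',[onz(b,u,.2817).round(4) for u in((275,290),(214,290),(336,290),(275,238),(275,341))])
E
```

```text
tip (array([0.48063884, 0.337449  , 0.13164541]), np.float64(0.00011350604156938747))
flange (array([0.48053336, 0.33729364, 0.10654255]), np.float64(3.7676895440362344e-05))
[0.4813578  0.33569353 0.11      ] [0.48079292 0.337369   0.11      ]
tip@.134 [0.48132138 0.33627244 0.134     ] [0.48076566 0.33748008 0.134     ]
[0.43033291 0.33467712 0.24859409]
wheel [array([0.4358, 0.3351, 0.2817]), array([0.4325, 0.3585, 0.2817]), array([0.4382, 0.3115, 0.2817]), array([0.4573, 0.3377, 0.2817]), array([0.4103, 0.332 , 0.2817])]
```

```bash
python3 - <<'E'
from h import *
go((.480,.337,.2485,7));go((.480,.337,.165,7))
E
```

```text
-> (0.48, 0.337, 0.2485, 7) shift [0.198 0.015 0.   ] turn [ 0.001  0.    -0.003] rows 2
-> (0.48, 0.337, 0.165, 7) shift [0.198 0.014 0.334] turn [ 0.001  0.    -0.003] rows 3
```

>>> play_rows:
  rows:
    - [[0.04, 0, 0], [0, 0, 0]]
    - [[0.1, 0.01, 0], [0, 0, 0]]
    - [[0.16, 0.014, 0], [0, 0, 0]]
    - [[0.195, 0.014, 0.03], [0, 0, 0]]
    - [[0.197, 0.014, 0.1], [0, 0, 0]]
    - [[0.197, 0.014, 0.18], [0, 0, 0]]
    - [[0.197, 0.014, 0.25], [0, 0, 0]]
    - [[0.197, 0.014, 0.31], [0, 0, 0]]
    - [[0.197, 0.014, 0.33], [0, 0, 0]]
    - [[0.197, 0.014, 0.33], [0, 0, 0]]
    - [[0.197, 0.014, 0.33], [0, 0, 0]]
    - [[0.197, 0.014, 0.33], [0, 0, 0]]

```text
time: 31.55
tool_pos: [0.48, 0.339, 0.1675]
tcp_rot: [-3.135, -0.191, -0.003]
wrist_force: [-0.2, -0.0, -2.2]
width: 0.573
grip_force: 63.3
```

```bash
python3 - <<'E'
from h import *
c=wsnap('w6');s=cams.read_camera('side')
u=proj(s,(.48,.337,.13));x,y=int(u[0])-50,int(u[1])-50
o=[cv2.resize(s['image'][y:y+100,x:x+100],(400,400),interpolation=cv2.INTER_CUBIC),cv2.resize(c['image'][200:380,185:365],(400,400),interpolation=cv2.INTER_CUBIC)]
cv2.imwrite('pics/crop6.png',np.hstack(o)[:,:,::-1])
go((.480,.337,.140,7));print(bot.read_state()['tool_pos'])
E
```

```text
-> (0.48, 0.337, 0.14, 7) shift [-0.001  0.009  0.112] turn [-0.002 -0.003 -0.   ] rows 1
[0.47988437 0.33920361 0.16787936]
```

View pics/crop6.png

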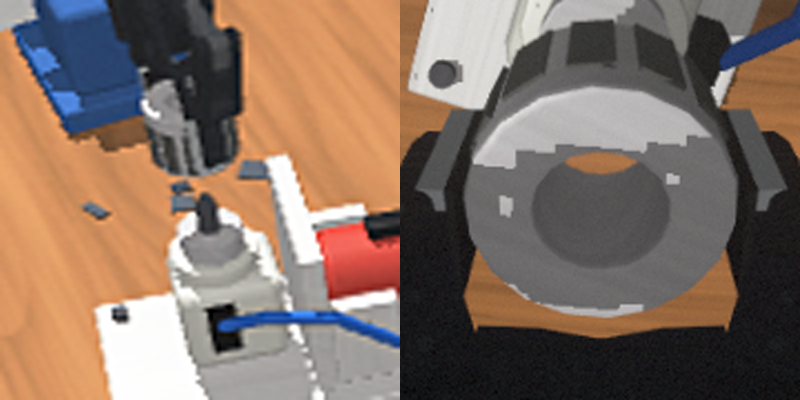

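The wheel hangs level just above the spindle tip. I'll lower it with a force check.

>>> play_rows:
  rows:
    - [[-0.001, 0.009, 0.02], [0, 0, 0]]
    - [[-0.001, 0.009, 0.05], [0, 0, 0]]
    - [[-0.001, 0.009, 0.08], [0, 0, 0]]
    - [[-0.001, 0.009, 0.1], [0, 0, 0]]
    - [[-0.001, 0.009, 0.12], [0, 0, 0]]
    - [[-0.001, 0.009, 0.135], [0, 0, 0]]
    - [[-0.001, 0.009, 0.15], [0, 0, 0]]
    - [[-0.001, 0.009, 0.16], [0, 0, 0]]
    - [[-0.001, 0.009, 0.16], [0, 0, 0]]
    - [[-0.001, 0.009, 0.16], [0, 0, 0]]

```text
time: 32.48
tool_pos: [0.4789, 0.3364, 0.1262]
tcp_rot: [3.136, 0.192, -0.0]
wrist_force: [-0.4, 0.8, -2.9]
width: 0.572
grip_force: 63.3
```

>>> play_rows:
  rows:
    - [[0.004, 0, 0.01], [0, 0, 0]]
    - [[0.004, 0, 0.02], [0, 0, 0]]
    - [[0.004, 0, 0.028], [0, 0, 0]]
    - [[0.004, 0, 0.034], [0, 0, 0]]
    - [[0.004, 0, 0.038], [0, 0, 0]]
    - [[0.004, 0, 0.042], [0, 0, 0]]
    - [[0.004, 0, 0.042], [0, 0, 0]]
    - [[0.004, 0, 0.042], [0, 0, 0]]

```text
time: 33.15
tool_pos: [0.4798, 0.3365, 0.1158]
tcp_rot: [3.136, 0.192, -0.0]
wrist_force: [0.0, -0.5, -2.4]
width: 0.577
grip_force: 63.3
```

>>> play_rows:
  rows:
    - [[0, 0, 0.004], [0, 0, 0]]
    - [[0, 0, 0.007], [0, 0, 0]]
    - [[0, 0, 0.01], [0, 0, 0]]
    - [[0, 0, 0.01], [0, 0, 0]]
    - [[0, 0, 0.01], [0, 0, 0]]

```text
time: 33.57
tool_pos: [0.4801, 0.3367, 0.1148]
tcp_rot: [-3.135, -0.192, -0.001]
wrist_force: [-2.7, -2.0, 5.0]
width: 0.572
grip_force: 64.1
```

>>> play_rows:
  rows:
    - [[0, 0, 0], [0, 0, 0]]
    - [[0, 0, 0], [0, 0, 0]]
    - [[0, 0, 0], [0, 0, 0]]
    - [[0, 0, 0], [0, 0, 0]]
    - [[0, 0, 0], [0, 0, 0]]
    - [[0, 0, -0.06], [0, 0, 0]]
    - [[0, 0, -0.15], [0, 0, 0]]
    - [[0, 0, -0.28], [0, 0, 0]]
    - [[0, 0, -0.42], [0, 0, 0]]
    - [[0, 0, -0.5], [0, 0, 0]]
    - [[0, 0, -0.5], [0, 0, 0]]
    - [[0, 0, -0.5], [0, 0, 0]]
  claw: 1

```text
time: 34.57
tool_pos: [0.4809, 0.3372, 0.2403]
tcp_rot: [-3.134, -0.191, -0.006]
wrist_force: [0.4, -0.4, -0.4]
width: 0.999
grip_force: 0.0
```

```bash
python3 - <<'E'
from h import *
s=cams.read_camera('side')
u=proj(s,(.48,.337,.13));x,y=int(u[0])-50,int(u[1])-50;print(x,y,proj(s,(.481,.3372,.148)),proj(s,(.481,.3372,.110)))
cv2.imwrite('pics/crop7.png',cv2.resize(s['image'][y:y+100,x:x+100],(400,400),interpolation=cv2.INTER_CUBIC)[:,:,::-1])
go((.5,.12,.24,7),(.46,-.1,.24,7),(.4274,-.3526,.24,7));print(bot.read_state()['tool_pos'])
E
```

```text
136 75 [185.27979711 119.18476274] [187.63729746 132.0927349 ]
-> (0.5, 0.12, 0.24, 7) shift [-0.025  0.869 -0.007] turn [-0. -0. -0.] rows 6
-> (0.46, -0.1, 0.24, 7) shift [-0.266  0.854  0.   ] turn [0. 0. 0.] rows 6
-> (0.4274, -0.3526, 0.24, 7) shift [-0.253  0.987  0.   ] turn [0. 0. 0.] rows 7
[0.47983631 0.33650405 0.238217  ]
```

View pics/crop7.png

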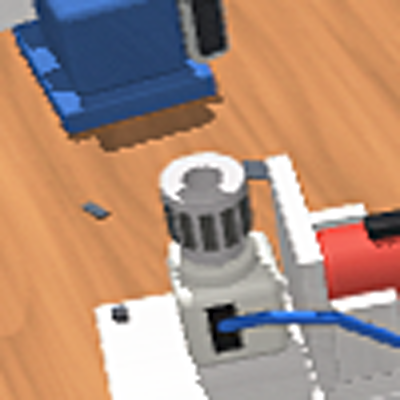

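The wheel sits flat on the flange; its top is at crop (205,180). Next I'll return the jar.

>>> play_rows:
  rows:
    - [[0, 0.12, 0], [0, 0, 0]]
    - [[0, 0.27, 0], [0, 0, 0]]
    - [[0, 0.42, 0], [0, 0, 0]]
    - [[-0.01, 0.57, 0], [0, 0, 0]]
    - [[-0.02, 0.72, 0], [0, 0, 0]]
    - [[-0.025, 0.87, 0], [0, 0, 0]]

```text
time: 35.12
tool_pos: [0.4983, 0.118, 0.2356]
tcp_rot: [3.135, 0.192, -0.007]
wrist_force: [0.4, -0.7, -0.6]
width: 1.0
grip_force: 0.0
```

>>> play_rows:
  rows:
    - [[-0.05, 0.15, 0], [0, 0, 0]]
    - [[-0.1, 0.3, 0], [0, 0, 0]]
    - [[-0.14, 0.45, 0], [0, 0, 0]]
    - [[-0.19, 0.6, 0], [0, 0, 0]]
    - [[-0.23, 0.75, 0], [0, 0, 0]]
    - [[-0.27, 0.855, 0], [0, 0, 0]]

```text
time: 35.62
tool_pos: [0.4571, -0.1029, 0.2359]
tcp_rot: [-3.136, -0.19, 0.006]
wrist_force: [0.4, -0.1, 0.1]
width: 1.004
grip_force: 0.0
```

>>> play_rows:
  rows:
    - [[-0.04, 0.15, 0], [0, 0, 0]]
    - [[-0.08, 0.3, 0], [0, 0, 0]]
    - [[-0.12, 0.45, 0], [0, 0, 0]]
    - [[-0.16, 0.6, 0], [0, 0, 0]]
    - [[-0.2, 0.75, 0], [0, 0, 0]]
    - [[-0.24, 0.9, 0], [0, 0, 0]]
    - [[-0.25, 0.97, 0], [0, 0, 0]]
    - [[-0.25, 0.97, 0], [0, 0, 0]]
    - [[-0.25, 0.97, 0], [0, 0, 0]]
    - [[-0.25, 0.97, 0], [0, 0, 0]]

```text
time: 36.45
tool_pos: [0.4262, -0.3473, 0.2367]
tcp_rot: [-3.133, -0.192, 0.003]
wrist_force: [0.3, -0.4, -0.6]
width: 1.007
grip_force: 0.0
```

```bash
python3 - <<'E'
from h import *
print(bot.read_state()['tool_pos'])
go((.4274,-.3526,.0782,7))
E
```

```text
[ 0.42616651 -0.34726366  0.23672204]
-> (0.4274, -0.3526, 0.0782, 7) shift [0.003 0.024 0.634] turn [-0.004  0.002 -0.   ] rows 4
```

>>> play_rows:
  rows:
    - [[0.002, 0.02, 0.1], [0, 0, 0]]
    - [[0.002, 0.02, 0.22], [0, 0, 0]]
    - [[0.002, 0.02, 0.34], [0, 0, 0]]
    - [[0.002, 0.02, 0.45], [0, 0, 0]]
    - [[0.002, 0.02, 0.54], [0, 0, 0]]
    - [[0.002, 0.02, 0.6], [0, 0, 0]]
    - [[0.002, 0.02, 0.64], [0, 0, 0]]
    - [[0.002, 0.02, 0.64], [0, 0, 0]]
    - [[0.002, 0.02, 0.64], [0, 0, 0]]
    - [[0.002, 0.02, 0.64], [0, 0, 0]]

```text
time: 37.28
tool_pos: [0.4288, -0.3538, 0.0796]
tcp_rot: [3.134, 0.193, 0.002]
wrist_force: [0.0, -0.1, 0.4]
width: 0.999
grip_force: 0.0
```

```bash
python3 - <<'E'
from h import *
print(bot.read_state()['tool_pos'])
go((.4274,-.3526,.0782,7))
E
```

```text
[ 0.42877764 -0.35379415  0.0796308 ]
-> (0.4274, -0.3526, 0.0782, 7) shift [-0.005 -0.005  0.006] turn [ 0.002 -0.002  0.001] rows 1
```

>>> play_rows:
  rows:
    - [[-0.005, -0.005, 0.006], [0, 0, 0]]
    - [[-0.005, -0.005, 0.006], [0, 0, 0]]
    - [[-0.005, -0.005, 0.006], [0, 0, 0]]
    - [[-0.005, -0.005, 0.006], [0, 0, 0]]
    - [[-0.005, -0.005, 0.006], [0, 0, 0]]
    - [[-0.005, -0.005, 0.006], [0, 0, 0]]
    - [[-0.005, -0.005, 0.006], [0, 0, 0]]
    - [[-0.005, -0.005, 0.006], [0, 0, 0]]
    - [[-0.005, -0.005, 0.006], [0, 0, 0]]
    - [[-0.005, -0.005, 0.006], [0, 0, 0]]
  claw: -1

```text
time: 38.12
tool_pos: [0.4271, -0.3533, 0.0781]
tcp_rot: [3.134, 0.191, 0.002]
wrist_force: [-0.4, -0.5, 6.2]
width: 0.669
grip_force: 64.6
```

```bash
python3 - <<'E'
from h import *
p=bot.read_state()['tool_pos'];print(p)
go((p[0],p[1],.235,7),(.5,-.13,.235,7),(.586,.0958,.235,7),(.586,.0958,.081,7))
E
```

```text
[ 0.42706664 -0.35334785  0.07813316]
-> (np.float64(0.42706664137630795), np.float64(-0.35334785461783397), 0.235, 7) shift [ 0.001  0.001 -0.627] turn [ 0.002 -0.002 -0.001] rows 4
-> (0.5, -0.13, 0.235, 7) shift [ 0.398 -0.851  0.   ] turn [0. 0. 0.] rows 6
-> (0.586, 0.0958, 0.235, 7) shift [ 0.452 -0.855  0.   ] turn [0. 0. 0.] rows 6
-> (0.586, 0.0958, 0.081, 7) shift [0.    0.    0.616] turn [0. 0. 0.] rows 4
```

>>> play_rows:
  rows:
    - [[0, 0, -0.03], [0, 0, 0]]
    - [[0, 0, -0.08], [0, 0, 0]]
    - [[0, 0, -0.16], [0, 0, 0]]
    - [[0, 0, -0.26], [0, 0, 0]]
    - [[0, 0, -0.36], [0, 0, 0]]
    - [[0, 0, -0.46], [0, 0, 0]]
    - [[0, 0, -0.55], [0, 0, 0]]
    - [[0, 0, -0.61], [0, 0, 0]]
    - [[0.01, -0.03, -0.63], [0, 0, 0]]
    - [[0.04, -0.1, -0.63], [0, 0, 0]]
    - [[0.09, -0.2, -0.63], [0, 0, 0]]
    - [[0.14, -0.31, -0.63], [0, 0, 0]]
    - [[0.19, -0.41, -0.63], [0, 0, 0]]
    - [[0.24, -0.51, -0.63], [0, 0, 0]]
    - [[0.29, -0.61, -0.63], [0, 0, 0]]
    - [[0.34, -0.71, -0.63], [0, 0, 0]]
    - [[0.38, -0.81, -0.63], [0, 0, 0]]
    - [[0.42, -0.89, -0.63], [0, 0, 0]]
    - [[0.45, -0.95, -0.63], [0, 0, 0]]
    - [[0.46, -0.97, -0.63], [0, 0, 0]]

```text
time: 39.78
tool_pos: [0.5104, -0.0948, 0.2332]
tcp_rot: [-3.134, -0.195, 0.003]
wrist_force: [0.6, -0.9, -3.9]
width: 0.667
grip_force: 64.8
```

```bash
python3 - <<'E'
from h import *
p=bot.read_state()['tool_pos'];print(p)
go((.586,.0958,.235,7));go((.586,.0958,.082,7))
E
```

```text
[ 0.51041428 -0.0948304   0.23320885]
-> (0.586, 0.0958, 0.235, 7) shift [ 0.395 -0.719 -0.006] turn [-0.003  0.002  0.003] rows 5
-> (0.586, 0.0958, 0.082, 7) shift [ 0.396 -0.718  0.606] turn [-0.003  0.002  0.003] rows 7
```

>>> play_rows:
  rows:
    - [[0.02, -0.04, 0], [0, 0, 0]]
    - [[0.06, -0.11, 0], [0, 0, 0]]
    - [[0.12, -0.22, 0], [0, 0, 0]]
    - [[0.18, -0.33, 0], [0, 0, 0]]
    - [[0.24, -0.44, 0], [0, 0, 0]]
    - [[0.3, -0.55, 0], [0, 0, 0]]
    - [[0.36, -0.65, 0], [0, 0, 0]]
    - [[0.39, -0.705, 0], [0, 0, 0]]
    - [[0.394, -0.714, 0.03], [0, 0, 0]]
    - [[0.394, -0.714, 0.1], [0, 0, 0]]
    - [[0.394, -0.714, 0.2], [0, 0, 0]]
    - [[0.394, -0.714, 0.3], [0, 0, 0]]
    - [[0.394, -0.714, 0.4], [0, 0, 0]]
    - [[0.394, -0.714, 0.49], [0, 0, 0]]
    - [[0.394, -0.714, 0.55], [0, 0, 0]]
    - [[0.394, -0.714, 0.58], [0, 0, 0]]
    - [[0.394, -0.714, 0.588], [0, 0, 0]]
    - [[0.394, -0.714, 0.588], [0, 0, 0]]
    - [[0.394, -0.714, 0.588], [0, 0, 0]]
    - [[0.394, -0.714, 0.588], [0, 0, 0]]

```text
time: 41.45
tool_pos: [0.5883, 0.0912, 0.089]
tcp_rot: [-3.136, -0.191, -0.005]
wrist_force: [0.6, 0.3, -3.1]
width: 0.669
grip_force: 65.0
```

```bash
python3 - <<'E'
from h import *
p=bot.read_state()['tool_pos'];print(p)
go((.586,.0958,.0805,7))
E
```

```text
[0.58832558 0.09116846 0.08898155]
-> (0.586, 0.0958, 0.0805, 7) shift [-0.007 -0.02   0.034] turn [ 0.    -0.004 -0.   ] rows 1
```

>>> play_rows:
  rows:
    - [[-0.004, -0.01, 0], [0, 0, 0]]
    - [[-0.007, -0.02, 0], [0, 0, 0]]
    - [[-0.007, -0.02, 0.008], [0, 0, 0]]
    - [[-0.007, -0.02, 0.016], [0, 0, 0]]
    - [[-0.007, -0.02, 0.024], [0, 0, 0]]
    - [[-0.007, -0.02, 0.03], [0, 0, 0]]
    - [[-0.007, -0.02, 0.034], [0, 0, 0]]
    - [[-0.007, -0.02, 0.034], [0, 0, 0]]
    - [[-0.007, -0.02, 0.034], [0, 0, 0]]

```text
time: 42.2
tool_pos: [0.5847, 0.0961, 0.0802]
tcp_rot: [-3.136, -0.192, 0.0]
wrist_force: [-3.8, -0.2, 6.1]
width: 0.669
grip_force: 66.0
```

>>> play_rows:
  rows:
    - [[0, 0, 0], [0, 0, 0]]
    - [[0, 0, 0], [0, 0, 0]]
    - [[0, 0, 0], [0, 0, 0]]
    - [[0, 0, 0], [0, 0, 0]]
    - [[0, 0, 0], [0, 0, 0]]
    - [[0, 0, -0.1], [0, 0, 0]]
    - [[0, 0, -0.2], [0, 0, 0]]
    - [[0, 0, -0.35], [0, 0, 0]]
    - [[0, 0, -0.5], [0, 0, 0]]
    - [[0, 0, -0.62], [0, 0, 0]]
    - [[0, 0, -0.62], [0, 0, 0]]
    - [[0, 0, -0.62], [0, 0, 0]]
  claw: 1

```text
time: 43.2
tool_pos: [0.5866, 0.0962, 0.2371]
tcp_rot: [-3.135, -0.191, -0.01]
wrist_force: [-0.1, -0.8, -0.4]
width: 1.002
grip_force: 0.0
```

```bash
python3 - <<'E'
from h import *
p=bot.read_state()['tool_pos'];print(p)
go((.55,-.12,.235,5),(.5073,-.3462,.235,2))
E
```

```text
[0.58659847 0.09621704 0.23710501]
-> (0.55, -0.12, 0.235, 5) shift [-0.251  0.841  0.007] turn [-0.    -0.008  0.044] rows 6
-> (0.5073, -0.3462, 0.235, 2) shift [-0.249  0.886  0.   ] turn [0.    0.    0.067] rows 6
```

>>> play_rows:
  rows:
    - [[-0.05, 0.15, 0], [0, 0, 0.044]]
    - [[-0.09, 0.3, 0], [0, 0, 0.044]]
    - [[-0.13, 0.45, 0], [0, 0, 0.044]]
    - [[-0.18, 0.6, 0], [0, 0, 0.044]]
    - [[-0.22, 0.75, 0], [0, 0, 0.044]]
    - [[-0.25, 0.84, 0], [0, 0, 0.044]]

```text
time: 43.7
tool_pos: [0.5462, -0.123, 0.2315]
tcp_rot: [3.138, 0.135, -0.006]
wrist_force: [0.2, 0.2, 0.4]
width: 1.006
grip_force: 0.0
```

>>> play_rows:
  rows:
    - [[-0.04, 0.15, 0], [0, 0, 0.067]]
    - [[-0.08, 0.3, 0], [0, 0, 0.067]]
    - [[-0.12, 0.45, 0], [0, 0, 0.067]]
    - [[-0.16, 0.6, 0], [0, 0, 0.067]]
    - [[-0.21, 0.75, 0], [0, 0, 0.067]]
    - [[-0.25, 0.886, 0], [0, 0, 0.067]]
    - [[-0.25, 0.886, 0], [0, 0, 0.067]]
    - [[-0.25, 0.886, 0], [0, 0, 0.067]]
    - [[-0.25, 0.886, 0], [0, 0, 0.067]]

```text
time: 44.45
tool_pos: [0.5044, -0.3455, 0.2318]
tcp_rot: [-3.139, -0.053, 0.004]
wrist_force: [0.4, 0.0, 0.7]
width: 0.998
grip_force: 0.0
```

```bash
python3 - <<'E'
from h import *
print(bot.read_state()['tool_pos'])
go((.5073,-.3462,.0795,2))
E
```

```text
[ 0.50438066 -0.3454511   0.231807  ]
-> (0.5073, -0.3462, 0.0795, 2) shift [0.013 0.005 0.609] turn [-0.003  0.003 -0.001] rows 4
```

>>> play_rows:
  rows:
    - [[0.006, 0, 0.1], [0, 0, 0]]
    - [[0.006, 0, 0.22], [0, 0, 0]]
    - [[0.006, 0, 0.34], [0, 0, 0]]
    - [[0.006, 0, 0.44], [0, 0, 0]]
    - [[0.006, 0, 0.52], [0, 0, 0]]
    - [[0.006, 0, 0.58], [0, 0, 0]]
    - [[0.006, 0, 0.615], [0, 0, 0]]
    - [[0.006, 0, 0.615], [0, 0, 0]]
    - [[0.006, 0, 0.615], [0, 0, 0]]
    - [[0.006, 0, 0.615], [0, 0, 0]]

```text
time: 45.28
tool_pos: [0.5078, -0.3461, 0.0813]
tcp_rot: [3.14, 0.056, 0.003]
wrist_force: [-0.5, -1.4, -0.1]
width: 1.002
grip_force: 0.0
```

```bash
python3 - <<'E'
from h import *
print(bot.read_state()['tool_pos'])
go((.5073,-.3462,.0795,2))
E
```

```text
[ 0.50779697 -0.3460664   0.08129977]
-> (0.5073, -0.3462, 0.0795, 2) shift [-0.002  0.     0.007] turn [ 0.001 -0.002  0.001] rows 1
```

>>> play_rows:
  rows:
    - [[-0.002, 0, 0.007], [0, 0, 0]]
    - [[-0.002, 0, 0.007], [0, 0, 0]]
    - [[-0.002, 0, 0.007], [0, 0, 0]]
    - [[-0.002, 0, 0.007], [0, 0, 0]]
    - [[-0.002, 0, 0.007], [0, 0, 0]]
    - [[-0.002, 0, 0.007], [0, 0, 0]]
    - [[-0.002, 0, 0.007], [0, 0, 0]]
    - [[-0.002, 0, 0.007], [0, 0, 0]]
    - [[-0.002, 0, 0.007], [0, 0, 0]]
    - [[-0.002, 0, 0.007], [0, 0, 0]]
  claw: -1

```text
time: 46.12
tool_pos: [0.507, -0.3468, 0.0795]
tcp_rot: [3.14, 0.054, 0.003]
wrist_force: [0.1, -0.3, 6.2]
width: 0.65
grip_force: 65.3
```

```bash
python3 - <<'E'
from h import *
p=bot.read_state()['tool_pos'];print(p)
go((p[0],p[1],.235,2),(.5978,-.0253,.235,2))
E
```

```text
[ 0.50698072 -0.34684449  0.0795015 ]
-> (np.float64(0.5069807169975431), np.float64(-0.3468444878424951), 0.235, 2) shift [ 0.001  0.001 -0.622] turn [ 0.002 -0.002 -0.   ] rows 4
-> (0.5978, -0.0253, 0.235, 2) shift [ 0.408 -1.273  0.   ] turn [0. 0. 0.] rows 9
```

>>> play_rows:
  rows:
    - [[0, 0, -0.03], [0, 0, 0]]
    - [[0, 0, -0.08], [0, 0, 0]]
    - [[0, 0, -0.16], [0, 0, 0]]
    - [[0, 0, -0.26], [0, 0, 0]]
    - [[0, 0, -0.36], [0, 0, 0]]
    - [[0, 0, -0.46], [0, 0, 0]]
    - [[0, 0, -0.55], [0, 0, 0]]
    - [[0, 0, -0.61], [0, 0, 0]]
    - [[0.01, -0.03, -0.63], [0, 0, 0]]
    - [[0.03, -0.1, -0.63], [0, 0, 0]]
    - [[0.06, -0.2, -0.63], [0, 0, 0]]
    - [[0.1, -0.31, -0.63], [0, 0, 0]]
    - [[0.13, -0.41, -0.63], [0, 0, 0]]
    - [[0.16, -0.51, -0.63], [0, 0, 0]]
    - [[0.19, -0.61, -0.63], [0, 0, 0]]
    - [[0.23, -0.71, -0.63], [0, 0, 0]]
    - [[0.26, -0.81, -0.63], [0, 0, 0]]
    - [[0.29, -0.89, -0.63], [0, 0, 0]]
    - [[0.31, -0.95, -0.63], [0, 0, 0]]
    - [[0.31, -0.97, -0.63], [0, 0, 0]]

```text
time: 47.78
tool_pos: [0.5747, -0.0976, 0.2341]
tcp_rot: [-3.139, -0.058, 0.004]
wrist_force: [-0.3, 0.5, -5.0]
width: 0.653
grip_force: 65.1
```

```bash
python3 - <<'E'
from h import *
p=bot.read_state()['tool_pos'];print(p)
go((.5978,-.0253,.235,2));go((.5978,-.0253,.0815,2))
E
```

```text
[ 0.57467153 -0.09764401  0.23411827]
-> (0.5978, -0.0253, 0.235, 2) shift [ 0.103 -0.286 -0.003] turn [-0.003  0.003  0.003] rows 2
-> (0.5978, -0.0253, 0.0815, 2) shift [ 0.105 -0.284  0.611] turn [-0.003  0.003  0.003] rows 5
```

>>> play_rows:
  rows:
    - [[0.01, -0.04, 0], [0, 0, 0]]
    - [[0.04, -0.11, 0], [0, 0, 0]]
    - [[0.08, -0.2, 0], [0, 0, 0]]
    - [[0.1, -0.28, 0], [0, 0, 0]]
    - [[0.1, -0.295, 0.02], [0, 0, 0]]
    - [[0.1, -0.295, 0.08], [0, 0, 0]]
    - [[0.1, -0.295, 0.17], [0, 0, 0]]
    - [[0.1, -0.295, 0.27], [0, 0, 0]]
    - [[0.1, -0.295, 0.37], [0, 0, 0]]
    - [[0.1, -0.295, 0.47], [0, 0, 0]]
    - [[0.1, -0.295, 0.54], [0, 0, 0]]
    - [[0.1, -0.295, 0.57], [0, 0, 0]]
    - [[0.1, -0.295, 0.588], [0, 0, 0]]
    - [[0.1, -0.295, 0.588], [0, 0, 0]]
    - [[0.1, -0.295, 0.588], [0, 0, 0]]

```text
time: 49.03
tool_pos: [0.5985, -0.0268, 0.0898]
tcp_rot: [3.141, 0.054, 0.002]
wrist_force: [-0.6, -0.1, -4.3]
width: 0.647
grip_force: 65.3
```

```bash
python3 - <<'E'
from h import *
p=bot.read_state()['tool_pos'];print(p)
go((.5978,-.0253,.0813,2))
E
```

```text
[ 0.59845463 -0.02681153  0.0897839 ]
-> (0.5978, -0.0253, 0.0813, 2) shift [-0.002 -0.006  0.034] turn [ 0.    -0.002 -0.001] rows 1
```

>>> play_rows:
  rows:
    - [[-0.002, -0.006, 0], [0, 0, 0]]
    - [[-0.002, -0.006, 0.008], [0, 0, 0]]
    - [[-0.002, -0.006, 0.016], [0, 0, 0]]
    - [[-0.002, -0.006, 0.024], [0, 0, 0]]
    - [[-0.002, -0.006, 0.03], [0, 0, 0]]
    - [[-0.002, -0.006, 0.034], [0, 0, 0]]
    - [[-0.002, -0.006, 0.034], [0, 0, 0]]
    - [[-0.002, -0.006, 0.034], [0, 0, 0]]

```text
time: 49.7
tool_pos: [0.5974, -0.025, 0.0815]
tcp_rot: [3.141, 0.055, 0.001]
wrist_force: [-4.6, 1.1, 6.6]
width: 0.645
grip_force: 66.3
```

Contact. I'll release and go to the tin at (0.5853, -0.3416, 0.0848).

>>> play_rows:
  rows:
    - [[0, 0, 0], [0, 0, 0]]
    - [[0, 0, 0], [0, 0, 0]]
    - [[0, 0, 0], [0, 0, 0]]
    - [[0, 0, 0], [0, 0, 0]]
    - [[0, 0, 0], [0, 0, 0]]
    - [[0, 0, -0.1], [0, 0, 0]]
    - [[0, 0, -0.2], [0, 0, 0]]
    - [[0, 0, -0.35], [0, 0, 0]]
    - [[0, 0, -0.5], [0, 0, 0]]
    - [[0, 0, -0.62], [0, 0, 0]]
    - [[0, 0, -0.62], [0, 0, 0]]
    - [[0, 0, -0.62], [0, 0, 0]]
  claw: 1

```text
time: 50.7
tool_pos: [0.5992, -0.0252, 0.2387]
tcp_rot: [3.14, 0.055, 0.01]
wrist_force: [-0.1, -0.5, 0.1]
width: 1.002
grip_force: 0.0
```

```bash
python3 - <<'E'
from h import *
p=bot.read_state()['tool_pos'];print(p)
go((.59,-.19,.235,5),(.5853,-.3416,.235,7))
E
```

```text
[ 0.59915068 -0.02519268  0.23866842]
-> (0.59, -0.19, 0.235, 5) shift [-0.06   0.658  0.015] turn [ 0.001 -0.008 -0.067] rows 4
-> (0.5853, -0.3416, 0.235, 7) shift [-0.072  0.602  0.   ] turn [ 0.     0.    -0.044] rows 4
```

>>> play_rows:
  rows:
    - [[-0.02, 0.13, 0], [0, 0, -0.067]]
    - [[-0.03, 0.28, 0], [0, 0, -0.067]]
    - [[-0.04, 0.43, 0], [0, 0, -0.067]]
    - [[-0.05, 0.57, 0], [0, 0, -0.067]]
    - [[-0.06, 0.66, 0], [0, 0, -0.067]]

```text
time: 51.12
tool_pos: [0.5865, -0.1931, 0.2329]
tcp_rot: [-3.139, -0.135, 0.005]
wrist_force: [-0.3, -0.4, -0.4]
width: 1.0
grip_force: 0.0
```

>>> play_rows:
  rows:
    - [[-0.02, 0.13, 0], [0, 0, -0.044]]
    - [[-0.04, 0.28, 0], [0, 0, -0.044]]
    - [[-0.05, 0.43, 0], [0, 0, -0.044]]
    - [[-0.07, 0.57, 0], [0, 0, -0.044]]
    - [[-0.07, 0.6, 0], [0, 0, -0.044]]
    - [[-0.07, 0.6, 0], [0, 0, -0.044]]
    - [[-0.07, 0.6, 0], [0, 0, -0.044]]
    - [[-0.07, 0.6, 0], [0, 0, -0.044]]

```text
time: 51.78
tool_pos: [0.5832, -0.3398, 0.234]
tcp_rot: [-3.134, -0.192, 0.003]
wrist_force: [-0.3, -0.4, -0.6]
width: 1.002
grip_force: 0.0
```

```bash
python3 - <<'E'
from h import *
print(bot.read_state()['tool_pos'])
go((.5853,-.3416,.0848,7))
E
```

```text
[ 0.5831932  -0.33979828  0.23397561]
-> (0.5853, -0.3416, 0.0848, 7) shift [0.008 0.009 0.597] turn [-0.003  0.002  0.001] rows 4
```

>>> play_rows:
  rows:
    - [[0.004, 0.005, 0.1], [0, 0, 0]]
    - [[0.004, 0.005, 0.22], [0, 0, 0]]
    - [[0.004, 0.005, 0.34], [0, 0, 0]]
    - [[0.004, 0.005, 0.44], [0, 0, 0]]
    - [[0.004, 0.005, 0.52], [0, 0, 0]]
    - [[0.004, 0.005, 0.57], [0, 0, 0]]
    - [[0.004, 0.005, 0.603], [0, 0, 0]]
    - [[0.004, 0.005, 0.603], [0, 0, 0]]
    - [[0.004, 0.005, 0.603], [0, 0, 0]]
    - [[0.004, 0.005, 0.603], [0, 0, 0]]

```text
time: 52.62
tool_pos: [0.586, -0.3429, 0.0865]
tcp_rot: [3.134, 0.192, 0.004]
wrist_force: [0.3, 0.0, 0.4]
width: 1.001
grip_force: 0.0
```

```bash
python3 - <<'E'
from h import *
print(bot.read_state()['tool_pos'])
go((.5853,-.3416,.0848,7))
E
```

```text
[ 0.58598903 -0.34291921  0.08645776]
-> (0.5853, -0.3416, 0.0848, 7) shift [-0.002 -0.006  0.007] turn [ 0.002 -0.003  0.   ] rows 1
```

>>> play_rows:
  rows:
    - [[-0.002, -0.006, 0.007], [0, 0, 0]]
    - [[-0.002, -0.006, 0.007], [0, 0, 0]]
    - [[-0.002, -0.006, 0.007], [0, 0, 0]]
    - [[-0.002, -0.006, 0.007], [0, 0, 0]]
    - [[-0.002, -0.006, 0.007], [0, 0, 0]]
    - [[-0.002, -0.006, 0.007], [0, 0, 0]]
    - [[-0.002, -0.006, 0.007], [0, 0, 0]]
    - [[-0.002, -0.006, 0.007], [0, 0, 0]]
    - [[-0.002, -0.006, 0.007], [0, 0, 0]]
    - [[-0.002, -0.006, 0.007], [0, 0, 0]]
  claw: -1

```text
time: 53.45
tool_pos: [0.5848, -0.3419, 0.0843]
tcp_rot: [3.134, 0.191, 0.003]
wrist_force: [0.6, -1.1, 5.7]
width: 0.676
grip_force: 64.1
```

```bash
python3 - <<'E'
from h import *
p=bot.read_state()['tool_pos'];print(p)
go((p[0],p[1],.24,7),(.533,.0285,.24,7))
E
```

```text
[ 0.58480618 -0.34188681  0.0843062 ]
-> (np.float64(0.5848061820186086), np.float64(-0.34188680856008163), 0.24, 7) shift [ 0.001  0.001 -0.623] turn [ 0.002 -0.002 -0.001] rows 4
-> (0.533, 0.0285, 0.24, 7) shift [-0.025 -1.496  0.   ] turn [0. 0. 0.] rows 9
```

>>> play_rows:
  rows:
    - [[0, 0, -0.03], [0, 0, 0]]
    - [[0, 0, -0.08], [0, 0, 0]]
    - [[0, 0, -0.16], [0, 0, 0]]
    - [[0, 0, -0.26], [0, 0, 0]]
    - [[0, 0, -0.36], [0, 0, 0]]
    - [[0, 0, -0.46], [0, 0, 0]]
    - [[0, 0, -0.56], [0, 0, 0]]
    - [[0, 0, -0.63], [0, 0, 0]]
    - [[0, -0.03, -0.65], [0, 0, 0]]
    - [[0, -0.1, -0.65], [0, 0, 0]]
    - [[0, -0.2, -0.65], [0, 0, 0]]
    - [[0, -0.31, -0.65], [0, 0, 0]]
    - [[0, -0.41, -0.65], [0, 0, 0]]
    - [[0, -0.51, -0.65], [0, 0, 0]]
    - [[-0.01, -0.61, -0.65], [0, 0, 0]]
    - [[-0.01, -0.71, -0.65], [0, 0, 0]]
    - [[-0.01, -0.81, -0.65], [0, 0, 0]]
    - [[-0.02, -0.89, -0.65], [0, 0, 0]]
    - [[-0.02, -0.95, -0.65], [0, 0, 0]]
    - [[-0.02, -0.97, -0.65], [0, 0, 0]]

```text
time: 55.12
tool_pos: [0.5474, -0.0976, 0.2432]
tcp_rot: [-3.133, -0.195, 0.006]
wrist_force: [-0.4, 0.1, -3.6]
width: 0.68
grip_force: 65.2
```

```bash
python3 - <<'E'
from h import *
p=bot.read_state()['tool_pos'];print(p)
go((.533,.0285,.24,7));go((.533,.0285,.0868,7))
E
```

```text
[ 0.54741775 -0.09755917  0.24320594]
-> (0.533, 0.0285, 0.24, 7) shift [ 0.005 -0.507  0.014] turn [-0.003  0.005  0.003] rows 4
-> (0.533, 0.0285, 0.0868, 7) shift [ 0.008 -0.506  0.627] turn [-0.003  0.005  0.003] rows 5
```

>>> play_rows:
  rows:
    - [[0, -0.04, 0], [0, 0, 0]]
    - [[0, -0.11, 0], [0, 0, 0]]
    - [[0, -0.22, 0], [0, 0, 0]]
    - [[0, -0.33, 0], [0, 0, 0]]
    - [[0, -0.44, 0], [0, 0, 0]]
    - [[0.002, -0.5, 0], [0, 0, 0]]
    - [[0.002, -0.52, 0.03], [0, 0, 0]]
    - [[0.002, -0.52, 0.1], [0, 0, 0]]
    - [[0.002, -0.52, 0.2], [0, 0, 0]]
    - [[0.002, -0.52, 0.3], [0, 0, 0]]
    - [[0.002, -0.52, 0.4], [0, 0, 0]]
    - [[0.002, -0.52, 0.49], [0, 0, 0]]
    - [[0.002, -0.52, 0.56], [0, 0, 0]]
    - [[0.002, -0.52, 0.59], [0, 0, 0]]
    - [[0.002, -0.52, 0.605], [0, 0, 0]]
    - [[0.002, -0.52, 0.605], [0, 0, 0]]
    - [[0.002, -0.52, 0.605], [0, 0, 0]]

```text
time: 56.53
tool_pos: [0.5352, 0.0278, 0.0949]
tcp_rot: [3.136, 0.191, 0.002]
wrist_force: [0.4, 0.3, -2.4]
width: 0.676
grip_force: 65.5
```

```bash
python3 - <<'E'
from h import *
p=bot.read_state()['tool_pos'];print(p)
go((.533,.0285,.0863,7))
E
```

```text
[0.53515783 0.02778475 0.09488421]
-> (0.533, 0.0285, 0.0863, 7) shift [-0.008 -0.004  0.034] turn [ 0.    -0.002 -0.001] rows 1
```

>>> play_rows:
  rows:
    - [[-0.008, -0.004, 0], [0, 0, 0]]
    - [[-0.008, -0.004, 0.008], [0, 0, 0]]
    - [[-0.008, -0.004, 0.016], [0, 0, 0]]
    - [[-0.008, -0.004, 0.024], [0, 0, 0]]
    - [[-0.008, -0.004, 0.03], [0, 0, 0]]
    - [[-0.008, -0.004, 0.034], [0, 0, 0]]
    - [[-0.008, -0.004, 0.034], [0, 0, 0]]
    - [[-0.008, -0.004, 0.034], [0, 0, 0]]

```text
time: 57.2
tool_pos: [0.5324, 0.0289, 0.0862]
tcp_rot: [-3.136, -0.192, -0.001]
wrist_force: [-2.1, -1.0, 3.3]
width: 0.681
grip_force: 66.1
```

Contact. I'll release, rise to the w1 viewing height and check.

>>> play_rows:
  rows:
    - [[0, 0, 0], [0, 0, 0]]
    - [[0, 0, 0], [0, 0, 0]]
    - [[0, 0, 0], [0, 0, 0]]
    - [[0, 0, 0], [0, 0, 0]]
    - [[0, 0, 0], [0, 0, 0]]
    - [[0, 0, -0.1], [0, 0, 0]]
    - [[0, 0, -0.2], [0, 0, 0]]
    - [[0, 0, -0.35], [0, 0, 0]]
    - [[0, 0, -0.5], [0, 0, 0]]
    - [[0, 0, -0.66], [0, 0, 0]]
    - [[0, 0, -0.8], [0, 0, 0]]
    - [[0, 0, -0.86], [0, 0, 0]]
    - [[0, 0, -0.86], [0, 0, 0]]
    - [[0, 0, -0.86], [0, 0, 0]]
    - [[0, 0, -0.86], [0, 0, 0]]
  claw: 1

```text
time: 58.45
tool_pos: [0.5313, 0.0288, 0.2988]
tcp_rot: [-3.136, -0.191, 0.004]
wrist_force: [0.3, 0.1, -0.2]
width: 1.001
grip_force: 0.0
```

```bash
python3 - <<'E'
from seg import *
c=wsnap('w9');a=load('w1');print(bot.read_state()['tool_pos'])
for n,s,tol,z in[('tin',(276,183),25,.132),('jar',(215,122),12,.124),('stone',(335,122),14,.127)]:
    f,g=fit(a,ff(a['image'],s,tol),z),fit(c,ff(c['image'],s,tol),z);print(n,f[0].round(4),f[1].round(4),g[0].round(4),g[1].round(4))
E
```

```text
[0.53092079 0.02880586 0.29811786]
tin [0.532  0.0276] 0.0293 [0.5321 0.0277] 0.0292
jar [0.5842 0.0956] 0.0271 [0.584  0.0963] 0.027
stone [ 0.5963 -0.0262] 0.0354 [ 0.5968 -0.024 ] 0.0343
```

View pics/w9.png

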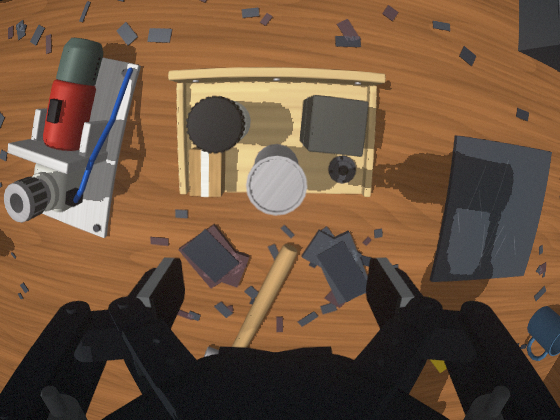

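The tin (276,184), jar (215,124) and stone (335,122) are within about 2 mm of their starting places. The wheel (28,198) is on the spindle, and the nut and carton are undisturbed.

```bash
python3 -c "
from h import *
print(bot.finish_job())"
```

```text
the job is handed in; nothing more can be done
None
```

The job is handed in: the wheel sits flat on the grinder's flange, the tin, jar and stone stand within about 2 mm of where they started, and the nut and carton are undisturbed (finished at about 58 s of 141 s; no verdict was returned).

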